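# Hang and nest the oven trays

### The job

Take the three oven trays from the wooden rack and hang them by their loops on the flat steel hook, the large dark one first, then the medium red one, then the small yellow one, all with their hollow sides towards the hook's tip, so that each nests in the one before. Finally slide the hanging set back along the hook until it is fully home: the large tray's loop against the black backstop and the three loops close together. Leave the mug, the ramekin and the jar alone.

Things in the scene. Friction and masses are not known exactly. Their poses are not given: they have to be found in the camera images.
- large_loop (a point): Large dark steel rimmed tray on edge: 180 mm wide (y), 100 high; rim 18 deep, x = -3 (flat back) to 15 (hollow side, +x). Steel loop on top: 6 thick (x), 50 wide, 36 inside, legs 36 high, top bar 12 high; its sides can be gripped from above. Point: middle of the bar's underside, 136 mm above the tray's foot; x normal to tray, z up. About 280 g.
- medium_loop (a point): Medium red rimmed tray on edge: 152 mm wide (y), 80 high; rim 18 deep, x = -3 (flat back) to 15 (hollow side, +x). Steel loop on top: 6 thick (x), 50 wide, 36 inside, legs 46 high, top bar 12 high; its sides can be gripped from above. Point: middle of the bar's underside, 126 mm above the tray's foot; x normal to tray, z up. About 200 g.
- small_loop (a point): Small yellow rimmed tray on edge: 124 mm wide (y), 60 high; rim 18 deep, x = -3 (flat back) to 15 (hollow side, +x). Steel loop on top: 6 thick (x), 50 wide, 36 inside, legs 56 high, top bar 12 high; its sides can be gripped from above. Point: middle of the bar's underside, 116 mm above the tray's foot; x normal to tray, z up. About 140 g.
- hook_home (a point): Root of the fixed hook: on its flat top, mid-width, at the face of the black backstop, 200 mm above the counter. x points along the level hook to the tip, z up. Hook: flat bar 16 mm wide, 8 thick, 120 long. Backstop 56 mm wide, from 12 below to 22 above this point. Trays hang with the bar's underside on the hook and slide. All home: loop mid-planes at x = 3, 9, 15 mm.
- rack: Fixed light wooden rack, base 200 mm (x) by 170 mm (y), 12 high; origin at the centre of its underside. Three slots along y at x = -65, 0, 65 mm, each 22 mm wide between walls reaching 42 mm above the counter. One tray stands in each slot, in any order, foot 12 mm above the counter, hollow side to the rack's +x.
- mug: Blue mug, 76 mm across, 85 mm high, handle to its +y; origin at the centre of its underside. To be left alone.
- ramekin: Small white bowl, 84 mm across, 40 mm high; origin at the centre of its underside. To be left alone.
- jar: Amber glass jar with a black lid, 64 mm across, 100 mm high; origin at the centre of its underside. To be left alone.
- hook_tip (a point): Top of the hook's upturned tip: the last 8 mm of the bar rise 10 mm above its flat top. This point is the middle of the tip's top face, 116 mm from the backstop. Behind the backstop stands the 24 mm square steel post on a black base 130 mm square and 10 mm high, centred 18 mm behind hook_home.

How it is judged:
On the way, in this order (a step that is already met when the one before it is completed fails the run):
1. the large tray hangs on the hook by its loop, let go, hollow side towards the tip (x of hook_home in the frame of large_loop between -0.118 and 0 m and y of large_loop in the frame of hook_home between -0.011 and 0.011 m and z of large_loop in the frame of hook_home between -0.006 and 0.006 m and contact force between the fingers and anything else below 0.1 N), for 0.1 s.
2. the medium tray hangs in front of the large one (nearer the tip), let go, hollow side towards the tip (all of step 1 and x of hook_home in the frame of medium_loop between -0.118 and 0 m and y of medium_loop in the frame of hook_home between -0.011 and 0.011 m and z of medium_loop in the frame of hook_home between -0.006 and 0.006 m and x of large_loop in the frame of medium_loop below -0.003 m), for 0.1 s.
3. the small tray hangs in front of the medium one, let go, hollow side towards the tip (x of hook_home in the frame of medium_loop between -0.118 and 0 m and y of medium_loop in the frame of hook_home between -0.011 and 0.011 m and z of medium_loop in the frame of hook_home between -0.006 and 0.006 m and x of hook_home in the frame of small_loop between -0.118 and 0 m and y of small_loop in the frame of hook_home between -0.011 and 0.011 m and z of small_loop in the frame of hook_home between -0.006 and 0.006 m and x of medium_loop in the frame of small_loop below -0.003 m and contact force between the fingers and anything else below 0.1 N), for 0.1 s.
At the end, for the whole second after the job is handed in: All trays hang still, bar on hook (within 6 mm; 11 mm sideways), hollow sides to the tip, square within 0.2 rad, upright within 0.15 rad; large, medium, small from the backstop, loop mid-planes at most 9, 17, 25 mm from it (touching: 3, 9, 15) (x of hook_home in the frame of large_loop between -0.009 and -0.0005 m and y of large_loop in the frame of hook_home between -0.011 and 0.011 m and z of large_loop in the frame of hook_home between -0.006 and 0.006 m and x of hook_home in the frame of medium_loop between -0.017 and -0.006 m and y of medium_loop in the frame of hook_home between -0.011 and 0.011 m and z of medium_loop in the frame of hook_home between -0.006 and 0.006 m and x of hook_home in the frame of small_loop between -0.025 and -0.012 m and y of small_loop in the frame of hook_home between -0.011 and 0.011 m and z of small_loop in the frame of hook_home between -0.006 and 0.006 m and x of large_loop in the frame of medium_loop below -0.003 m and x of medium_loop in the frame of small_loop below -0.003 m and angle between the x axis of each of large_loop, medium_loop, small_loop and the x axis of hook_home, either way round below 0.2 rad and angle between each of large_loop, medium_loop, small_loop's own z axis and vertical below 0.15 rad).
It fails at once if the mug is moved by more than 30 mm (distance of mug from where it was at the start of the episode above 0.03 m).
It fails at once if the ramekin is moved by more than 30 mm (distance of ramekin from where it was at the start of the episode above 0.03 m).
It fails at once if the jar is moved by more than 30 mm (distance of jar from where it was at the start of the episode above 0.03 m).
It also fails if it takes over 69 s, if anything falls off the work surface, if the arm or the gripper's body presses on something with over 40 N, if the wrist force passes 120 N, or if a joint passes its speed limit or range.

### The arm

A 6-joint arm with a two-finger parallel gripper is mounted at the origin on the work surface. World frame = base frame: x ahead of the robot, y to its left, z up, the work surface at z = 0. Lengths are in m, angles in rad, forces in N, time in s.
With the tool pointing down it reaches from about 0.3 to 0.875 m from the base axis. Payload 4.2 kg.
Tool frame: the origin (TCP) lies between the finger pads; the fingertips stand 25 mm ahead of it and the grasp point (between the pads) lies 6 mm ahead of it; z points along the fingers, y is the line along which they close (so a half turn about z gives the same grasp; the last joint's range is limited). The gripper opens to 85 mm and grips with 20 to 120 N. Pads are 22 mm wide; open, the fingers measure 114 mm over their backs; the gripper's body (76 mm by 85 mm) begins 54 mm behind the grasp point. The pads swing forward as they close: fully open they stand 13 mm farther back than shut.
Start: joints at [1.272, 0.32, 1.565, -0, 1.257, -0.02], TCP at [0.158, 0.553, 0.256] pointing down, gripper open.
Joint ranges: [-3.11, 3.11], [-0.84, 2.01], [0.21, 2.61], [-1.34, 4.49], [0.05, 2.63], [-2.56, 2.56]. Speed limits (rad/s): [2.57, 2.57, 3.14, 3.14, 3.14, 3.14].

### API

Orientations are given as a unit quaternion [w, x, y, z].
In Python, from cell import get_obs, read_camera, job_done, recognise, tip_of gives the robot as it stands.
- The arm moves only by the shell command python3 -m creep 'ROWS' [FORCE]. ROWS is JSON, a list of rows, each a list of 7 numbers: the shift along the world's x, y, z scaled (see below), then the turn, a rotation vector about the world's x, y, z scaled (see below), then the gripper command: -1 is fully open, 1 is shut, values between are in proportion. A call has 1 to 10 rows; each row is the pose to reach, as a shift and turn from the pose commanded when the call began; what a row does not reach only later rows make up. The controller multiplies each number of a shift by 200 mm and each number of a turn by 90 degrees. A row lasts 1/12 s, in which the tool goes at most 41.7 mm and 7.16 degrees, less where a joint would pass 70% of its speed; a pose out of reach is approached as far as the arm can. A call with a number of a shift or a turn outside -1 to 1 is refused whole. A call with a gripper value outside its range is refused whole. The fingers move at their own pace and stop on an object; FORCE is the grip in N (left out, the last holds). Time passes only in rows, so rows that repeat a pose let the fingers close. It gives the time, the measured TCP pose, the force, the opening and the grip force at its end, in the units of the state.
- get_obs(): the state, without advancing time (a new reading comes with each control period).
- read_camera(name): name is "scene" or "top" or "wrist"; returns a dict with "pixels" (384x512x3 uint8, red, green, blue), "depth" (384x512 float32, m along the optical axis (not along the pixel's ray), 0 where there is no reading), "fx", "fy", "cx", "cy" (pixels), "world_from_camera" (4x4, takes a point from camera to world coordinates). Camera axes: x right, y down, z forward; pixel columns grow to the right and rows downward; lengths in m; the calibration is good to about 2 mm. A picture is of the moment at which its call begins.
- job_done(): hands the job in; it is judged then, once.
Trained networks look in the newest picture that a camera, given by its name, has taken for a name from the list of things; names that differ only in an ending like _2 or _b are one class to them, and where a whole thing is asked for, a point or a joint stands for the part that bears it (a point fixed in the world has none). Each returns a list of dicts, best first, with "conf" (0 to 1); they miss things now and then, are a little off and sometimes report something else, mostly with a low value. They report only what shows in the picture. A call takes as long as a camera call.
- recognise(camera, label): "extent" ([left, top, right, bottom] in pixels, round what is visible of it).
- tip_of(camera, label): "xy" ([column, row] in pixels: a listed point, or the origin of a listed thing).
The state is a dict: "time": time; "joint_positions": joint angles; "qvel": joint speeds; "effort": joint torques, N m; "ee_pos": TCP position; "orientation": TCP orientation; "wrist_force": force on the tool from outside, world axes, zero at the start; "wrist_torque": the same for the moment, N m; "finger_gap": finger opening in m; "grasp_force": force on a finger pad.
Only numpy, scipy, OpenCV 4.12 (cv2) and the standard library are available. Lean on these libraries where they do the work, as an engineer would, in place of code of your own. Each camera call takes 0.05 s, during which the arm holds its last target. There are 200 camera calls.

## Working session

There is one attempt and no reset: what is moved stays moved. The work goes in short steps, Python scripts to look and compute and a shell command to move; the robot and the scene stay as the last step left them, time stands still between calls to the robot, and variables do not carry over. Pictures are saved under pics/ and viewed, at most 10 in all, crops included, and the job is handed in when it is done.

```bash
ls; mkdir -p pics; cat > h.py <<'E'
import numpy as np,cv2
from cell import *
def P(r,u,v,w=1):
    u,v=int(round(u)),int(round(v)); d=r["depth"][max(0,v-w):v+w+1,max(0,u-w):u+w+1]; d=d[d>0]
    if not len(d): return None
    z=np.median(d); return W(r,u,v,z)
def W(r,u,v,z):
    return (r["world_from_camera"]@[ (u-r["cx"])/r["fx"]*z,(v-r["cy"])/r["fy"]*z,z,1])[:3]
def cloud(r):
    v,u=np.mgrid[:384,:512]; z=r["depth"]
    p=np.stack([(u-r["cx"])/r["fx"]*z,(v-r["cy"])/r["fy"]*z,z,np.ones_like(z)],-1)@r["world_from_camera"].T
    p=p[...,:3]; p[z<=0]=np.nan; return p
E
python3 - <<'E'
from h import *
np.set_printoptions(precision=4,suppress=True)
ims=[]
for c in("scene","top"):
    r=read_camera(c); np.save(f"pics/{c}.npy",r,allow_pickle=True); ims.append(r["pixels"])
    print(c,r["world_from_camera"].tolist())
    for n in "large_loop medium_loop small_loop hook_home hook_tip rack mug ramekin jar".split():
        for t in tip_of(c,n)[:1]: print(n,round(t["conf"],2),np.round(t["xy"]),P(r,*t["xy"]))
im=np.vstack(ims)[...,::-1]; cv2.imwrite("pics/a.png",cv2.resize(np.hstack(ims)[...,::-1],(800,300)))
cv2.imwrite("pics/s.png",ims[0][...,::-1]);cv2.imwrite("pics/t.png",ims[1][...,::-1])
print(get_obs())
E
```

```text
pics
scene [[0.086429018447033, 0.7619118884785643, -0.6418880735496728, 1.1381638826397624], [0.9961592044062686, -0.0751660878390929, 0.04490989552020596, -0.036543954906097804], [-0.01403083201212573, -0.6433042308534846, -0.7654820718469206, 0.8331514492699588], [0.0, 0.0, 0.0, 1.0]]
large_loop 0.6 [128. 176.] [ 0.5005 -0.2422  0.1513]
medium_loop 0.94 [134. 154.] [ 0.4357 -0.2368  0.1464]
small_loop 0.81 [134. 208.] [ 0.5644 -0.2301  0.1296]
hook_home 0.64 [329. 132.] [0.4764 0.1531 0.208 ]
hook_tip 0.89 [336. 176.] [0.5902 0.1444 0.2079]
rack 0.69 [141. 224.] [ 0.5217 -0.2414  0.0216]
mug 0.71 [241. 189.] [ 0.4731 -0.023   0.0548]
ramekin 0.87 [252. 228.] [ 0.5419 -0.0057  0.0034]
jar 0.79 [244. 281.] [ 0.7051 -0.0323  0.0672]
top [[0.010242408245521039, -0.9835103162006947, 0.18056176505600938, 0.43267883985016176], [-0.9995556792665136, -0.015124861731048518, -0.025684287096883262, 0.005368425005967969], [0.027991733054431273, -0.1802184687661786, -0.9832282371841156, 0.8614237445511091], [0.0, 0.0, 0.0, 1.0]]
large_loop 0.86 [373. 227.] [ 0.5142 -0.2998  0.0162]
medium_loop 
[... 191 characters left out ...]
035]
rack 0.66 [346. 230.] [ 0.5063 -0.2352  0.0166]
mug 0.76 [256. 259.] [ 0.4371 -0.0246  0.0043]
ramekin 0.73 [248. 215.] [ 0.5399 -0.0046  0.0064]
jar 0.89 [260. 161.] [ 0.6472 -0.0282  0.0989]
{'time': 1.0, 'joint_positions': array([ 1.272 ,  0.3196,  1.5645,  0.    ,  1.2574, -0.02  ]), 'qvel': array([-0.0019,  0.0011,  0.0002,  0.0003, -0.0009, -0.001 ]), 'effort': array([  0.0001, -41.5417, -23.4422,  -0.    ,   0.0002,   0.    ]), 'ee_pos': array([0.1583, 0.5528, 0.2564]), 'orientation': array([0.    , 0.139 , 0.9903, 0.0001]), 'wrist_force': array([-1.1024,  0.2363, -0.0539]), 'wrist_torque': array([ 0.027 ,  0.0014, -0.0568]), 'grasp_force': 0.0, 'finger_gap': 0.08521479064701344}
```

View pics/s.png

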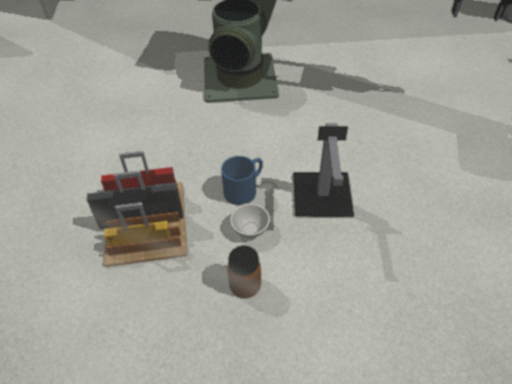

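View pics/t.png

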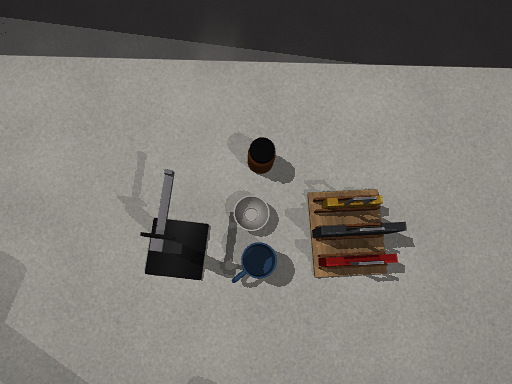

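```bash
python3 - <<'E'
from h import *
np.set_printoptions(precision=4,suppress=True)
for c in("scene","top"):
    r=np.load(f"pics/{c}.npy",allow_pickle=True).item(); p=cloud(r).reshape(-1,3); p=p[~np.isnan(p[:,0])]
    print(c)
    for n,x0,zt,zl in(("large",.5,.16,.112),("medium",.436,.15,.092),("small",.564,.14,.072)):
        for lab,lo,hi in(("loop",zl+.008,zt+.008),("bar",zt-.012,zt+.008),("tray",zl-.02,zl+.004)):
            q=p[(abs(p[:,0]-x0)<.035)&(abs(p[:,1]+.24)<.13)&(p[:,2]>lo)&(p[:,2]<hi)]
            if len(q)<5: print(n,lab,len(q));continue
            m=np.median(q,0); l=cv2.fitLine(q[:,:2].astype(np.float32),cv2.DIST_HUBER,0,.001,.001).ravel()
            d=l[:2]*np.sign(l[1]); o=(q[:,:2]-m[:2]); s=o@d; t=o@[d[1],-d[0]]
            print(n,lab,len(q),"med",m,"deg",np.degrees(np.arctan2(-d[0],d[1])).round(1),"along",np.percentile(s,[1,99])," mid",m[:2]+d*np.mean(np.percentile(s,[1,99])),"norm",np.percentile(t,[3,25,75,97]),"z",np.percentile(q[:,2],[2,98]))
    q=p[(p[:,0]>.49)&(p[:,0]<.605)&(abs(p[:,1]-.15)<.04)&(p[:,2]>.192)&(p[:,2]<.206)]
    l=cv2.fitLine(q[:,:2].astype(np.float32),cv2.DIST_HUBER,0,.001,.001).ravel(); print("hook",len(q),l,np.median(q,0),q.min(0),q.max(0))
    q=p[(p[:,0]>.58)&(p[:,0]<.62)&(abs(p[:,1]-.15)<.04)&(p[:,2]>.206)&(p[:,2]<.22)];print("tip",len(q),q.mean(0),q.min(0),q.max(0))
    q=p[(p[:,0]>.44)&(p[:,0]<.5)&(abs(p[:,1]-.15)<.05)&(p[:,2]>.207)&(p[:,2]<.23)];print("stop",len(q),q.mean(0),np.percentile(q,[2,98],axis=0))
    l=cv2.fitLine(q[:,:2].astype(np.float32),cv2.DIST_HUBER,0,.001,.001).ravel();print(l)
E
```

```text
scene
large loop 230 med [ 0.4996 -0.2431  0.1511] deg 3.9 along [-0.0249  0.0247]  mid [ 0.4996 -0.2433] norm [-0.0043 -0.0011  0.0014  0.0029] z [0.1217 0.1592]
large bar 141 med [ 0.4996 -0.2431  0.1553] deg 2.2 along [-0.0249  0.0243]  mid [ 0.4996 -0.2434] norm [-0.0049 -0.0013  0.0015  0.0031] z [0.1486 0.1593]
large tray 719 med [ 0.5008 -0.2469  0.1087] deg 3.2 along [-0.0856  0.0931]  mid [ 0.5006 -0.2431] norm [-0.0058 -0.0026  0.0073  0.0128] z [0.093  0.1125]
medium loop 240 med [ 0.4347 -0.2434  0.1394] deg 4.0 along [-0.0242  0.0254]  mid [ 0.4346 -0.2428] norm [-0.0052 -0.0012  0.0011  0.0028] z [0.1014 0.1486]
medium bar 131 med [ 0.4344 -0.242   0.1453] deg 3.1 along [-0.0252  0.0239]  mid [ 0.4344 -0.2427] norm [-0.0053 -0.002   0.0011  0.0029] z [0.1386 0.1487]
medium tray 380 med [ 0.4356 -0.2198  0.0887] deg 5.2 along [-0.0982  0.0527]  mid [ 0.4377 -0.2424] norm [-0.0085 -0.0042  0.0063  0.0121] z [0.0727 0.0923]
small loop 291 med [ 0.5645 -0.2389  0.1283] deg 4.0 along [-0.025   0.0248]  mid [ 0.5645 -0.239 ] norm [-0.0044 -0.001   0.0011  0.0025] z [0.0826 0.
[... 1630 characters left out ...]
  0.0217]  mid [ 0.5609 -0.2405] norm [-0.0024 -0.0016  0.0017  0.0039] z [0.0811 0.1417]
small bar 91 med [ 0.5613 -0.2385  0.1394] deg 3.8 along [-0.0264  0.0222]  mid [ 0.5614 -0.2406] norm [-0.0027 -0.0021  0.0014  0.0032] z [0.1301 0.1423]
small tray 270 med [ 0.5623 -0.2238  0.0714] deg 1.1 along [-0.0789  0.045 ]  mid [ 0.5626 -0.2407] norm [-0.0057 -0.003   0.0057  0.013 ] z [0.0533 0.0742]
hook 513 [ 0.994  -0.1096  0.5447  0.1503] [0.5396 0.1509 0.2003] [0.4901 0.138  0.1923] [0.5965 0.1645 0.2059]
tip 42 [0.5929 0.1461 0.21  ] [0.5884 0.1383 0.2061] [0.5977 0.1534 0.2129]
stop 311 [0.466  0.1584 0.2147] [[0.4497 0.1313 0.2079]
 [0.4787 0.1831 0.2241]]
[0.4196 0.9077 0.4677 0.1626]
```

```bash
R1='[0.425,-1,0.25,0,0,0.217,-1]'; python3 -m creep '[[0.425,-1,0.25,0,0,0.217,-1],[0.425,-1,0.25,0,0,0.217,-1],[0.425,-1,0.25,0,0,0.217,-1],[0.425,-1,0.25,0,0,0.217,-1],[0.425,-1,0.25,0,0,0.217,-1],[0.425,-1,0.25,0,0,0.217,-1]]' 60
python3 -m creep '[[0.425,-1,0,0,0,0,-1],[0.425,-1,0,0,0,0,-1],[0.425,-1,0,0,0,0,-1],[0.425,-1,0,0,0,0,-1],[0.425,-1,0,0,0,0,-1],[0.425,-1,0,0,0,0,-1]]'
python3 -m creep '[[0.425,-1,0,0,0,0,-1],[0.425,-1,0,0,0,0,-1],[0.425,-1,0,0,0,0,-1],[0.425,-1,0,0,0,0,-1],[0.425,-1,0,0,0,0,-1],[0.425,-1,0,0,0,0,-1]]'
python3 -m creep '[[0.425,-1,-0.3,0,0,0,-1],[0.425,-1,-0.3,0,0,0,-1],[0.425,-1,-0.3,0,0,0,-1],[0.425,-1,-0.3,0,0,0,-1],[0.425,-1,-0.3,0,0,0,-1],[0.425,-1,-0.3,0,0,0,-1]]'
```

```text
time: 1.5
ee_pos: [0.2442, 0.3491, 0.3078]
orientation: [0.001, -0.03, 1.0, -0.0]
wrist_force: [-0.5, -0.6, 1.1]
finger_gap: 0.0853
grasp_force: 0.0
time: 2.0
ee_pos: [0.3295, 0.1483, 0.3066]
orientation: [0.001, -0.028, 1.0, -0.001]
wrist_force: [-0.5, 1.3, 0.2]
finger_gap: 0.0854
grasp_force: 0.0
time: 2.5
ee_pos: [0.4153, -0.0515, 0.3064]
orientation: [0.001, -0.029, 1.0, -0.001]
wrist_force: [1.0, 0.4, -0.2]
finger_gap: 0.0858
grasp_force: 0.0
time: 3.0
ee_pos: [0.4996, -0.2503, 0.2443]
orientation: [-0.001, -0.03, 1.0, -0.0]
wrist_force: [0.3, 0.1, 0.2]
finger_gap: 0.0852
grasp_force: 0.0
```

```bash
cat >> h.py <<'E'
def loopfit(r,c,zt):
    "bar top middle near c (xy), top height zt; returns mid, yaw deg, z"
    p=cloud(r).reshape(-1,3); p=p[~np.isnan(p[:,0])]
    q=p[(abs(p[:,0]-c[0])<.025)&(abs(p[:,1]-c[1])<.045)&(abs(p[:,2]-zt)<.007)]
    if len(q)<5: return None
    b=cv2.minAreaRect((q[:,:2]*1000).astype(np.float32)); box=cv2.boxPoints(b)
    e=max((box[1]-box[0],box[2]-box[1]),key=np.linalg.norm); e=e*np.sign(e[1])
    return len(q),np.round(np.array(b[0])/1000,4),np.round(b[1],1),np.degrees(np.arctan2(-e[0],e[1])).round(1),np.median(q[:,2]).round(4)
E
python3 - <<'E'
from h import *
r=read_camera("wrist"); cv2.imwrite("pics/w1.png",r["pixels"][...,::-1])
for c,z in(((.498,-.244),.16),((.4325,-.243),.15),((.5625,-.24),.14)): print(loopfit(r,c,z))
print(get_obs()["ee_pos"])
E
```

```text
(644, array([ 0.4964, -0.2457]), array([ 6.7, 49.5]), np.float32(3.0), np.float64(0.1588))
(597, array([ 0.4316, -0.2451]), array([ 6.1, 49.3]), np.float32(4.3), np.float64(0.1491))
(507, array([ 0.5611, -0.2409]), array([ 7.6, 49.7]), np.float32(3.6), np.float64(0.1386))
[ 0.49992501 -0.25103601  0.24375024]
```

View pics/w1.png

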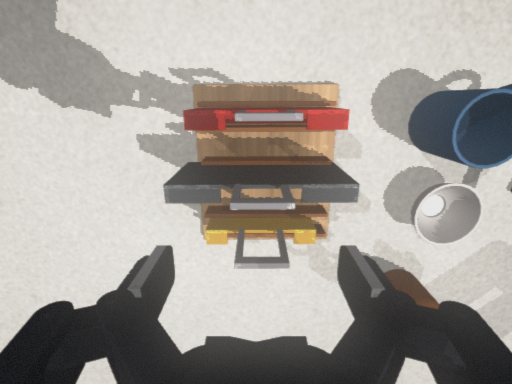

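```bash
python3 -m creep '[[-0.015,0.027,-0.2,0,0,0,-1],[-0.015,0.027,-0.35,0,0,0,-1],[-0.015,0.027,-0.46,0,0,0,-1],[-0.015,0.027,-0.46,0,0,0,-1],[-0.015,0.027,-0.46,0,0,0,0],[-0.015,0.027,-0.46,0,0,0,1],[-0.015,0.027,-0.46,0,0,0,1],[-0.015,0.027,-0.46,0,0,0,1],[-0.015,0.027,-0.46,0,0,0,1],[-0.015,0.027,-0.46,0,0,0,1]]' 60
```

```text
time: 3.88
ee_pos: [0.4968, -0.243, 0.157]
orientation: [0.003, -0.031, 1.0, -0.002]
wrist_force: [0.6, -2.8, 6.9]
finger_gap: 0.0484
grasp_force: 61.1
```

```bash
python3 -m creep '[[0,0,0.1,0,0,0,1],[0,0,0.25,0,0,0,1],[0,0,0.45,0,0,0,1],[0,0,0.65,0,0,0,1],[0,0,0.75,0,0,0,1],[0,0,0.75,0,0,0,1]]'
python3 - <<'E'
from h import *
r=read_camera("wrist"); cv2.imwrite("pics/w2.png",r["pixels"][...,::-1])
o=get_obs();e=o["ee_pos"];print(e,o["wrist_force"],o["orientation"])
for z in(0,.004,.008): print(loopfit(r,e[:2],e[2]+z))
E
```

```text
time: 4.38
ee_pos: [0.4971, -0.2424, 0.3104]
orientation: [0.005, -0.031, 1.0, -0.002]
wrist_force: [0.4, -0.2, -1.8]
finger_gap: 0.0482
grasp_force: 63.7
[ 0.49584098 -0.24183917  0.30689978] [-0.47189817  0.28490371 -4.65917532] [ 2.46383941e-03 -3.09610897e-02  9.99517080e-01 -9.72958445e-04]
(3386, array([ 0.4964, -0.2422]), array([23.1, 76. ]), np.float32(3.6), np.float64(0.3101))
(3288, array([ 0.4964, -0.2421]), array([23.1, 76.2]), np.float32(3.6), np.float64(0.3119))
(2892, array([ 0.4963, -0.2421]), array([23.1, 76.2]), np.float32(3.5), np.float64(0.3126))
```

View pics/w2.png

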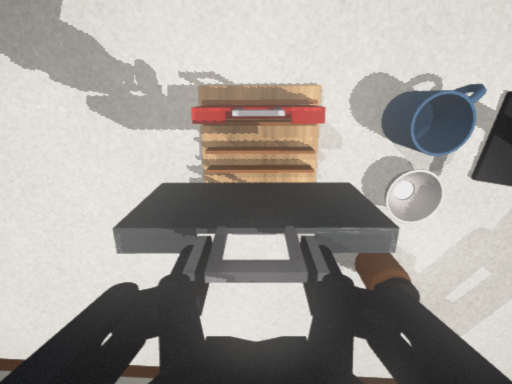

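```bash
python3 -m creep '[[0.1,0.2,0,0,0,-0.03,1],[0.2,0.4,0,0,0,-0.06,1],[0.25,0.6,0,0,0,-0.09,1],[0.3,0.8,0,0,0,-0.107,1],[0.315,1,0,0,0,-0.107,1]]'
python3 -m creep '[[0.1,0.2,0,0,0,0,1],[0.2,0.4,0,0,0,0,1],[0.25,0.6,0,0,0,0,1],[0.3,0.8,0,0,0,0,1],[0.315,0.92,0,0,0,0,1],[0.315,0.92,0,0,0,0,1],[0.315,0.92,0,0,0,0,1]]'
python3 - <<'E'
from h import *
np.set_printoptions(precision=4,suppress=True)
r=read_camera("wrist")
o=get_obs();e=o["ee_pos"];print(e,o["wrist_force"],o["orientation"])
r=read_camera("scene"); cv2.imwrite("pics/s2.png",r["pixels"][...,::-1])
p=cloud(r).reshape(-1,3);q=p[(abs(p[:,0]-e[0])<.05)&(abs(p[:,1]-e[1])<.12)&(p[:,2]>.15)&(p[:,2]<.26)]
print(len(q),np.nanpercentile(q,[1,50,99],axis=0)); print(cv2.fitLine(q[:,:2].astype(np.float32),2,0,.001,.001).ravel())
E
```

```text
time: 4.85
ee_pos: [0.5577, -0.0433, 0.3013]
orientation: [-0.002, 0.054, 0.999, 0.0]
wrist_force: [0.0, -0.2, -3.3]
finger_gap: 0.0485
grasp_force: 64.0
time: 5.43
ee_pos: [0.6198, 0.1403, 0.301]
orientation: [-0.003, 0.051, 0.999, -0.001]
wrist_force: [-0.3, 0.2, -3.5]
finger_gap: 0.0485
grasp_force: 64.2
[0.6198 0.1389 0.3017] [-0.0028 -0.7077 -2.3953] [-0.0025  0.0523  0.9986 -0.0009]
4731 [[0.6107 0.0507 0.156 ]
 [0.6225 0.1427 0.2037]
 [0.6432 0.2269 0.2563]]
[0.108  0.9941 0.6232 0.1421]
```

View pics/s2.png

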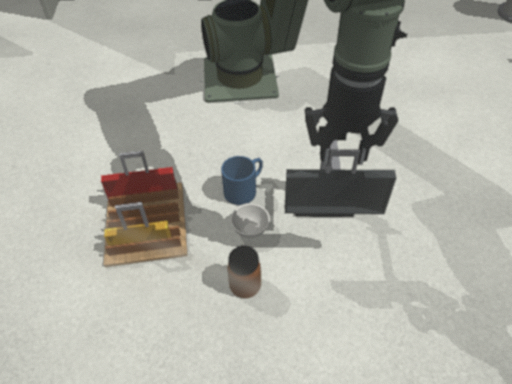

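```bash
python3 -m creep '[[0,0.02,-0.1,0,0,0,1],[0,0.02,-0.25,0,0,0,1],[0,0.02,-0.37,0,0,0,1],[0,0.02,-0.37,0,0,0,1],[0,0.02,-0.37,0,0,0,1]]'
cat >> h.py <<'E'
def held(r,e,hw):
    "top edge height of a hanging tray near e, at y offset beyond the loop; and its y middle"
    p=cloud(r).reshape(-1,3);q=p[(abs(p[:,0]-e[0])<.05)&(abs(p[:,1]-e[1])<hw+.02)&(p[:,2]<e[2]-.03)&(p[:,2]>e[2]-.11)]
    s=q[(abs(q[:,1]-e[1])>.045)]; a=[np.percentile(k[:,2],97) for k in (s[s[:,1]<e[1]],s[s[:,1]>e[1]])]
    return np.round([*a,*np.percentile(q[:,1],[1,99])],4), np.mean(np.percentile(q[:,1],[.5,99.5])).round(4)
E
python3 - <<'E'
from h import *
np.set_printoptions(precision=4,suppress=True)
e=get_obs()["ee_pos"];print(e)
r=read_camera("scene"); print(held(r,e,.09)); r=read_camera("top"); print(held(r,e,.09))
E
```

```text
time: 5.95
ee_pos: [0.62, 0.1412, 0.2291]
orientation: [-0.002, 0.054, 0.999, -0.001]
wrist_force: [0.1, -0.6, -2.7]
finger_gap: 0.0484
grasp_force: 64.2
[0.62   0.1412 0.2291]
(array([0.1836, 0.1832, 0.0529, 0.2295]), np.float64(0.1414))
(array([0.1884, 0.1885, 0.0508, 0.2293]), np.float64(0.1401))
```

```bash
python3 -m creep '[[0,0.015,-0.015,0,0,0,1],[0,0.015,-0.015,0,0,0,1],[-0.1,0.026,-0.015,0,0,0,1],[-0.2,0.036,-0.015,0,0,0,1],[-0.25,0.042,-0.015,0,0,0,1],[-0.25,0.042,-0.015,0,0,0,1]]'
```

```text
time: 6.55
ee_pos: [0.5692, 0.1515, 0.2283]
orientation: [-0.0, 0.052, 0.999, 0.0]
wrist_force: [-0.0, -0.7, -2.8]
finger_gap: 0.0481
grasp_force: 64.3
```

```bash
python3 -m creep '[[-0.08,0.009,0,0,0,0,1],[-0.16,0.017,0,0,0,0,1],[-0.24,0.026,0,0,0,0,1],[-0.32,0.035,0,0,0,0,1],[-0.34,0.037,0,0,0,0,1],[-0.34,0.037,0,0,0,0,1]]'
python3 - <<'E'
from h import *
np.set_printoptions(precision=4,suppress=True)
e=get_obs()["ee_pos"];print(e,get_obs()["wrist_force"])
r=read_camera("scene"); print(held(r,e,.09)); cv2.imwrite("pics/s3.png",r["pixels"][80:240,200:440,::-1].repeat(2,0).repeat(2,1))
E
```

```text
time: 7.05
ee_pos: [0.5032, 0.1588, 0.228]
orientation: [0.001, 0.053, 0.999, 0.0]
wrist_force: [-0.4, -0.5, -3.0]
finger_gap: 0.0485
grasp_force: 64.3
[0.5032 0.1588 0.228 ] [-0.3888 -0.4876 -3.0388]
(array([0.1825, 0.1824, 0.0707, 0.2475]), np.float64(0.1592))
```

View pics/s3.png

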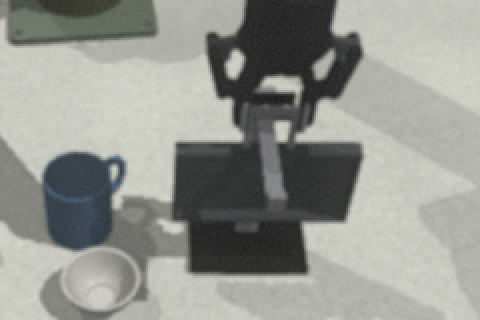

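```bash
python3 -m creep '[[0,-0.01,-0.04,0,0,0,1],[0,-0.01,-0.08,0,0,0,1],[0,-0.01,-0.08,0,0,0,1],[0,-0.01,-0.08,0,0,0,1]]'
```

```text
time: 7.43
ee_pos: [0.503, 0.1563, 0.2102]
orientation: [-0.001, 0.053, 0.999, -0.0]
wrist_force: [0.1, -0.1, -3.2]
finger_gap: 0.0485
grasp_force: 64.3
```

```bash
python3 -m creep '[[0,0,-0.015,0,0,0,1],[0,0,-0.015,0,0,0,1],[0,0,-0.015,0,0,0,1]]'
```

```text
time: 7.68
ee_pos: [0.5035, 0.1565, 0.2089]
orientation: [0.001, 0.053, 0.999, 0.0]
wrist_force: [-1.0, -0.6, 0.9]
finger_gap: 0.0485
grasp_force: 64.5
```

```bash
python3 -m creep '[[0,0,0,0,0,0,0.3],[0,0,0,0,0,0,-1],[0,0,0,0,0,0,-1],[0,0,0,0,0,0,-1],[0,0,0,0,0,0,-1],[0,0,0.1,0,0,0,-1],[0,0,0.3,0,0,0,-1],[0,0,0.5,0,0,0,-1],[0,0,0.5,0,0,0,-1],[0,0,0.5,0,0,0,-1]]'
python3 - <<'E'
from h import *
np.set_printoptions(precision=4,suppress=True)
e=get_obs()["ee_pos"];print(e,get_obs()["wrist_force"])
r=read_camera("wrist"); print(loopfit(r,(.503,.156),.212)); cv2.imwrite("pics/w3.png",r["pixels"][...,::-1])
r=read_camera("scene"); print(loopfit(r,(.503,.156),.212))
E
```

```text
time: 8.52
ee_pos: [0.5039, 0.1569, 0.311]
orientation: [0.003, 0.053, 0.999, 0.001]
wrist_force: [0.2, 0.5, 0.2]
finger_gap: 0.0857
grasp_force: 0.0
[0.5039 0.1569 0.311 ] [0.2429 0.471  0.2279]
(535, array([0.5028, 0.1566]), array([49.7,  6.7]), np.float32(-5.6), np.float64(0.2107))
(173, array([0.4937, 0.1609]), array([51.5, 32.2]), np.float32(-3.7), np.float64(0.2096))
```

View pics/w3.png

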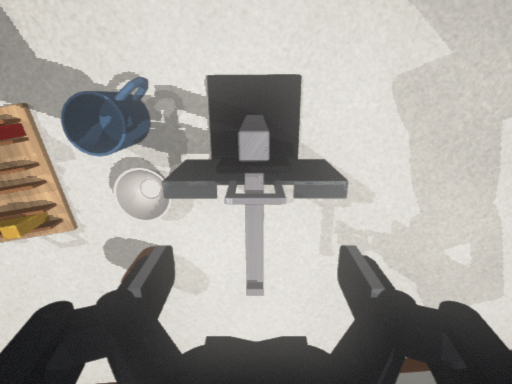

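```bash
python3 -m creep '[[-0.18,-1,0,0,0,0.107,-1],[-0.18,-1,0,0,0,0.107,-1],[-0.18,-1,0,0,0,0.107,-1],[-0.18,-1,0,0,0,0.107,-1],[-0.18,-1,0,0,0,0.107,-1],[-0.18,-1,0,0,0,0.107,-1]]'
python3 -m creep '[[-0.18,-1,-0.3,0,0,0,-1],[-0.18,-1,-0.3,0,0,0,-1],[-0.18,-1,-0.3,0,0,0,-1],[-0.18,-1,-0.3,0,0,0,-1],[-0.18,-1,-0.3,0,0,0,-1],[-0.18,-1,-0.3,0,0,0,-1],[-0.18,-1,-0.3,0,0,0,-1]]'
python3 - <<'E'
from h import *
np.set_printoptions(precision=4,suppress=True)
r=read_camera("wrist"); print(get_obs()["ee_pos"],loopfit(r,(.432,-.243),.15))
E
```

```text
time: 9.12
ee_pos: [0.4647, -0.0489, 0.3067]
orientation: [-0.002, -0.028, 1.0, -0.001]
wrist_force: [-0.5, 1.3, -0.6]
finger_gap: 0.0853
grasp_force: 0.0
time: 9.7
ee_pos: [0.4296, -0.2443, 0.2459]
orientation: [-0.002, -0.029, 1.0, 0.002]
wrist_force: [0.7, 0.8, 0.8]
finger_gap: 0.0852
grasp_force: 0.0
[ 0.4303 -0.2432  0.2468] (562, array([ 0.4311, -0.2449]), array([ 6.4, 50. ]), np.float32(3.7), np.float64(0.1488))
```

```bash
python3 -m creep '[[0.008,0,-0.2,0,0,0,-1],[0.008,0,-0.38,0,0,0,-1],[0.008,0,-0.515,0,0,0,-1],[0.008,0,-0.515,0,0,0,-1],[0.008,0,-0.515,0,0,0,0],[0.008,0,-0.515,0,0,0,1],[0.008,0,-0.515,0,0,0,1],[0.008,0,-0.515,0,0,0,1],[0.008,0,-0.515,0,0,0,1],[0.008,0,-0.515,0,0,0,1]]' 60
python3 -m creep '[[0,0,0.1,0,0,0,1],[0,0,0.25,0,0,0,1],[0,0,0.45,0,0,0,1],[0,0,0.65,0,0,0,1],[0,0,0.8,0,0,0,1],[0,0,0.8,0,0,0,1],[0,0,0.8,0,0,0,1]]'
```

```text
time: 10.58
ee_pos: [0.4339, -0.2443, 0.1477]
orientation: [0.002, -0.031, 1.0, -0.001]
wrist_force: [-0.6, -1.2, 6.6]
finger_gap: 0.0485
grasp_force: 61.5
time: 11.17
ee_pos: [0.4329, -0.2437, 0.3075]
orientation: [0.002, -0.031, 1.0, -0.001]
wrist_force: [-0.2, -0.4, -2.2]
finger_gap: 0.0484
grasp_force: 63.0
```

```bash
python3 -m creep '[[0.1,0.2,0,0,0,-0.03,1],[0.2,0.4,0,0,0,-0.06,1],[0.3,0.6,0,0,0,-0.09,1],[0.4,0.78,0,0,0,-0.107,1],[0.475,0.97,0,0,0,-0.107,1]]'
python3 -m creep '[[0.1,0.2,0,0,0,0,1],[0.2,0.4,0,0,0,0,1],[0.3,0.6,0,0,0,0,1],[0.4,0.78,0,0,0,0,1],[0.475,0.965,0,0,0,0,1],[0.475,0.965,0,0,0,0,1],[0.475,0.965,0,0,0,0,1]]'
python3 -m creep '[[0,0.005,-0.1,0,0,0,1],[0,0.005,-0.25,0,0,0,1],[0,0.005,-0.37,0,0,0,1],[0,0.005,-0.37,0,0,0,1],[0,0.005,-0.37,0,0,0,1]]'
python3 - <<'E'
from h import *
np.set_printoptions(precision=4,suppress=True)
o=get_obs();e=o["ee_pos"];q=o["orientation"];print(e, "yaw",np.degrees(2*np.arctan2(q[1],q[2])))
print("axis y here",.1593-.1077*(e[0]-.4784))
r=read_camera("scene"); print(held(r,e,.076))
E
```

```text
time: 11.58
ee_pos: [0.5244, -0.0549, 0.3034]
orientation: [-0.002, 0.054, 0.999, 0.0]
wrist_force: [1.0, -0.8, -2.0]
finger_gap: 0.0484
grasp_force: 63.1
time: 12.17
ee_pos: [0.6221, 0.1359, 0.3082]
orientation: [0.004, 0.053, 0.999, -0.001]
wrist_force: [-0.7, 0.8, -1.1]
finger_gap: 0.0238
grasp_force: 0.0
time: 12.58
ee_pos: [0.618, 0.1372, 0.2289]
orientation: [-0.003, 0.053, 0.999, -0.001]
wrist_force: [-0.6, 0.1, 1.6]
finger_gap: 0.0002
grasp_force: 0.0
[0.618  0.1372 0.2289] yaw 6.081381549546703
axis y here 0.14426528261044574Traceback (most recent call last):
  File "<stdin>", line 5, in <module>
  File "h.py", line 24, in held
    s=q[(abs(q[:,1]-e[1])>.045)]; a=[np.percentile(k[:,2],97) for k in (s[s[:,1]<e[1]],s[s[:,1]>e[1]])]
                                     ~~~~~~~~~~~~~^^^^^^^^^^^
    return _quantile_unchecked(
        a, q, axis, out, overwrite_input, method, keepdims, weights)
    return _ureduce(a,
                    func=_quantile_ureduce_func,
    ...<5 lines>...
                    overwrite_input=overwrite_input,
                    method=method)
    r = func(a, **kwargs)
    result = _quantile(arr,
                       quantiles=q,
    ...<2 lines>...
                       out=out,
                       weights=wgt)
    slices_having_nans = np.isnan(arr[-1, ...])
                                  ~~~^^^^^^^^^
IndexError: index -1 is out of bounds for axis 0 with size 0
```

```bash
python3 - <<'E'
from h import *
r=read_camera("scene"); a=r["pixels"]; np.save("pics/sc.npy",r,allow_pickle=True)
r=read_camera("top"); np.save("pics/tp.npy",r,allow_pickle=True)
cv2.imwrite("pics/d.png",cv2.resize(np.vstack([a[60:340,80:460],r["pixels"][80:340,80:460]])[...,::-1],(422,600)))
E
```

```text
(no output)
```

View pics/d.png

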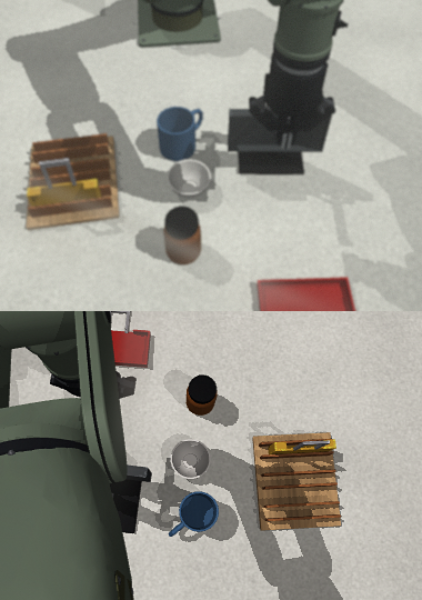

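```bash
python3 -m creep '[[0,0,0.6,0,0,-0.08,-1],[0,0,0.6,0,0,-0.16,-1],[0,0,0.6,0,0,-0.24,-1],[0,0,0.6,0,0,-0.32,-1],[0,0,0.6,0,0,-0.4,-1],[0,0,0.6,0,0,-0.47,-1],[0,0,0.6,0,0,-0.54,-1],[0,0,0.6,0,0,-0.62,-1],[0,0,0.6,0,0,-0.7,-1]]' 110
python3 -m creep '[[0,0,0,0,0,-0.08,-1],[0,0,0,0,0,-0.16,-1],[0,0,0,0,0,-0.24,-1],[0,0,0,0,0,-0.32,-1],[0,0,0,0,0,-0.4,-1],[0,0,0,0,0,-0.47,-1],[0,0,0,0,0,-0.54,-1],[0,0,0,0,0,-0.62,-1],[0,0,0,0,0,-0.7,-1]]'
python3 -m creep '[[0,0,0,0,0,-0.08,-1],[0,0,0,0,0,-0.16,-1],[0,0,0,0,0,-0.24,-1],[0,0,0,0,0,-0.32,-1],[0,0,0,0,0,-0.4,-1],[0,0,0,0,0,-0.47,-1],[0,0,0,0,0,-0.54,-1],[0,0,0,0,0,-0.6,-1],[0,0,0,0,0,-0.6,-1]]'
python3 - <<'E'
from h import *
np.set_printoptions(precision=4,suppress=True)
print(get_obs()["joint_positions"])
r=read_camera("wrist"); np.save("pics/wr.npy",r,allow_pickle=True); cv2.imwrite("pics/w4.png",r["pixels"][...,::-1])
p=cloud(r); hsv=cv2.cvtColor(r["pixels"],cv2.COLOR_RGB2HSV)
m=((hsv[...,0]<8)|(hsv[...,0]>172))&(hsv[...,1]>150)&(hsv[...,2]>50)&~np.isnan(p[...,0])
q=p[m]; print(len(q))
if len(q)>9: b=cv2.minAreaRect((q[:,:2]*1000).astype(np.float32)); print(b,cv2.boxPoints(b),np.percentile(q[:,2],[1,50,99]))
E
```

```text
time: 13.48
ee_pos: [0.6197, 0.1374, 0.3534]
orientation: [0.001, 0.569, 0.822, 0.001]
wrist_force: [0.5, 0.0, -0.1]
finger_gap: 0.0854
grasp_force: 0.0
time: 14.23
ee_pos: [0.6197, 0.1374, 0.3534]
orientation: [0.0, 0.915, 0.405, 0.002]
wrist_force: [0.2, -0.3, 0.7]
finger_gap: 0.0853
grasp_force: 0.0
time: 14.98
ee_pos: [0.6197, 0.1374, 0.3532]
orientation: [-0.0, 0.999, -0.052, 0.002]
wrist_force: [-0.4, -0.6, 0.2]
finger_gap: 0.0855
grasp_force: 0.0
[0.2001 0.3777 1.2379 0.     1.5228 1.8757]
4172
((795.7052001953125, 155.56993103027344), (137.1196746826172, 78.08641052246094), 86.84271240234375) [[752.9452  89.2645]
 [830.9131  84.9638]
 [838.4652 221.8753]
 [760.4973 226.1761]] [0.0011 0.0032 0.0165]
```

View pics/w4.png

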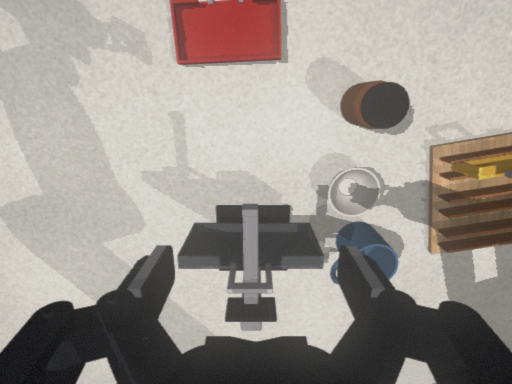

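```bash
python3 -m creep '[[0.2,0.03,0,0,0,0,1],[0.4,0.06,0,0,0,0,1],[0.6,0.1,-0.1,0,0,0,1],[0.8,0.1,-0.25,0,0,0,1],[0.85,0.1,-0.45,0,0,0,1],[0.85,0.1,-0.65,0,0,0,1],[0.85,0.1,-0.75,0,0,0,1],[0.85,0.1,-0.75,0,0,0,1]]'
python3 - <<'E'
from h import *
np.set_printoptions(precision=4,suppress=True)
print(get_obs()["ee_pos"],get_obs()["joint_positions"])
r=read_camera("wrist"); cv2.imwrite("pics/w5.png",r["pixels"][...,::-1])
p=cloud(r); hsv=cv2.cvtColor(r["pixels"],cv2.COLOR_RGB2HSV)
m=((hsv[...,0]<8)|(hsv[...,0]>172))&(hsv[...,1]>120)&(hsv[...,2]>40)&~np.isnan(p[...,0])
q=p[m]; b=cv2.minAreaRect((q[:,:2]*1000).astype(np.float32)); print(len(q),b,cv2.boxPoints(b),np.percentile(q[:,2],[1,50,99]))
q=p[(p[...,0]>.84)&(abs(p[...,1]-.15)<.06)&(p[...,2]>.0035)&(p[...,2]<.012)]; print(len(q),np.percentile(q,[2,50,98],axis=0))
E
```

```text
time: 15.7
ee_pos: [0.7869, 0.1567, 0.1924]
orientation: [0.002, 0.999, -0.051, -0.007]
wrist_force: [-0.9, 0.5, -1.5]
finger_gap: 0.0
grasp_force: 0.0
[0.7869 0.1567 0.1924] [ 0.1823  0.7399  0.9919 -0.      1.4245  1.8544]
9525 ((795.8143920898438, 160.72885131835938), (150.81686401367188, 79.6636962890625), 86.62152862548828) [[751.6078  87.7988]
 [831.1331  83.1041]
 [840.0209 233.6589]
 [760.4957 238.3536]] [0.0017 0.0034 0.0182]
1236 [[0.8418 0.1321 0.0037]
 [0.8819 0.1561 0.0051]
 [0.8931 0.1817 0.0067]]
```

```bash
python3 -m creep '[[0.02,0.025,-0.2,0,0,0,1],[0.02,0.025,-0.4,0,0,0,1],[0.02,0.025,-0.6,0,0,0,1],[0.02,0.025,-0.74,0,0,0,1],[0.02,0.025,-0.79,0,0,0,1],[0.02,0.025,-0.79,0,0,0,1]]'
python3 -m creep '[[-0.08,0,0,0,0,0,1],[-0.14,0,0,0,0,0,1],[-0.2,0,0,0,0,0,1],[-0.26,0,0,0,0,0,1],[-0.32,0,0,0,0,0,1],[-0.38,0,0,0,0,0,1],[-0.4,0,0,0,0,0,1],[-0.4,0,0,0,0,0,1]]'
python3 -m creep '[[0.05,0,0,0,0,0,1],[0.05,0,0.2,0,0,0,1],[0.05,0,0.4,0,0,0,1],[0.25,0,0.6,0,0,0,-1],[0.35,0,0.6,0,0,0,-1],[0.35,0,0.6,0,0,0,-1],[0.35,0,0.6,0,0,0,-1]]'
cat >> h.py <<'E'
def red(x0=.84):
    r=read_camera("wrist"); p=cloud(r); hsv=cv2.cvtColor(r["pixels"],cv2.COLOR_RGB2HSV)
    m=((hsv[...,0]<8)|(hsv[...,0]>172))&(hsv[...,1]>120)&(hsv[...,2]>40)&~np.isnan(p[...,0])&(p[...,2]<.03)
    q=p[m]; b=cv2.minAreaRect((q[:,:2]*1000).astype(np.float32)); c=np.array(b[0])/1000
    print(len(q),np.round(b[0],1),np.round(b[1],1),b[2]); print(np.round(cv2.boxPoints(b)))
    q=p[(p[...,0]>c[0]+.048)&(abs(p[...,1]-c[1])<.05)&(p[...,2]>.0035)&(p[...,2]<.012)]; print(len(q),np.percentile(q,[2,50,98],axis=0))
E
python3 - <<'E'
from h import *
np.set_printoptions(precision=4,suppress=True)
red(); print(get_obs()["ee_pos"])
E
```

```text
time: 16.25
ee_pos: [0.7935, 0.1624, 0.0432]
orientation: [0.0, 0.999, -0.051, -0.001]
wrist_force: [-0.3, -0.1, -0.2]
finger_gap: -0.0004
grasp_force: 0.0
time: 16.92
ee_pos: [0.7152, 0.1629, 0.0477]
orientation: [-0.001, 0.999, -0.051, 0.003]
wrist_force: [0.3, 1.0, -0.3]
finger_gap: 0.0003
grasp_force: 0.0
time: 17.5
ee_pos: [0.7859, 0.1622, 0.1658]
orientation: [-0.001, 0.999, -0.052, 0.003]
wrist_force: [-0.7, -0.8, -0.2]
finger_gap: 0.0483
grasp_force: 0.0
11230 [795.9 160.7] [151.6  79.8] 86.99934387207031
[[752.  87.]
 [832.  83.]
 [840. 234.]
 [760. 238.]]
1396 [[0.8456 0.1321 0.0037]
 [0.8825 0.1563 0.0051]
 [0.893  0.1815 0.0067]]
[0.7841 0.1622 0.164 ]
```

```bash
python3 -m creep '[[0,0,-0.2,0,0,0,1],[0,0,-0.4,0,0,0,1],[0,0,-0.55,0,0,0,1],[0,0,-0.6,0,0,0,1],[0,0,-0.63,0,0,0,1],[0,0,-0.66,0,0,0,1],[0,0,-0.66,0,0,0,1],[0,0,-0.66,0,0,0,1]]'
python3 -m creep '[[-0.05,0,0,0,0,0,1],[-0.1,0,0,0,0,0,1],[-0.15,0,0,0,0,0,1],[-0.2,0,0,0,0,0,1],[-0.25,0,0,0,0,0,1],[-0.3,0,0,0,0,0,1],[-0.34,0,0,0,0,0,1],[-0.34,0,0,0,0,0,1]]'
python3 -m creep '[[0.05,0,0,0,0,0,1],[0.05,0,0.2,0,0,0,1],[0.05,0,0.4,0,0,0,1],[0.25,0,0.6,0,0,0,-1],[0.35,0,0.6,0,0,0,-1],[0.35,0,0.6,0,0,0,-1],[0.35,0,0.6,0,0,0,-1]]'
python3 - <<'E'
from h import *
np.set_printoptions(precision=4,suppress=True)
red(); print(get_obs()["ee_pos"])
E
```

```text
time: 18.22
ee_pos: [0.7845, 0.1626, 0.0335]
orientation: [-0.0, 0.999, -0.052, 0.002]
wrist_force: [0.2, 0.7, 0.8]
finger_gap: -0.0002
grasp_force: 0.0
time: 18.88
ee_pos: [0.715, 0.1626, 0.0333]
orientation: [-0.0, 0.999, -0.052, 0.001]
wrist_force: [-0.8, -0.3, -0.4]
finger_gap: 0.0001
grasp_force: 0.0
time: 19.47
ee_pos: [0.7871, 0.1622, 0.1527]
orientation: [-0.0, 0.999, -0.052, 0.002]
wrist_force: [-1.3, -0.1, -0.6]
finger_gap: 0.048
grasp_force: 0.0
8748 [739. 160.] [151.   80.2] 85.44425964355469
[[693.  88.]
 [773.  82.]
 [785. 232.]
 [705. 238.]]
1268 [[0.7886 0.1294 0.0038]
 [0.8259 0.1536 0.0052]
 [0.8367 0.1796 0.0065]]
[0.7854 0.1622 0.151 ]
```

```bash
python3 -m creep '[[0.15,-0.04,0,0,0,0.017,-1],[0.214,-0.048,-0.1,0,0,0.017,-1],[0.214,-0.048,-0.3,0,0,0.017,-1],[0.214,-0.048,-0.45,0,0,0.017,-1],[0.214,-0.048,-0.55,0,0,0.017,-1],[0.214,-0.048,-0.6,0,0,0.017,-1],[0.214,-0.048,-0.655,0,0,0.017,-1],[0.214,-0.048,-0.655,0,0,0.017,-1],[0.214,-0.048,-0.655,0,0,0.017,-1]]' 110
```

```text
time: 20.27
ee_pos: [0.8283, 0.1529, 0.0209]
orientation: [-0.0, 0.999, -0.038, 0.0]
wrist_force: [0.5, 0.4, -0.1]
finger_gap: 0.0854
grasp_force: 0.0
```

```bash
python3 -m creep '[[0,0,0,0,0,0,-0.3],[0,0,0,0,0,0,0],[0,0,0,0,0,0,0.3],[0,0,0,0,0,0,1],[0,0,0,0,0,0,1],[0,0,0,0,0,0,1]]'
```

```text
time: 20.77
ee_pos: [0.8293, 0.1529, 0.0233]
orientation: [-0.0, 0.999, -0.038, 0.002]
wrist_force: [-0.7, -0.7, 6.9]
finger_gap: 0.0456
grasp_force: 112.4
```

```bash
python3 -m creep '[[0,0,0,0,0,0,1],[-0.005,0,0.08,0,0,0,1],[-0.022,0.002,0.168,0,0,0,1],[-0.05,0.004,0.245,0,0,0,1],[-0.087,0.007,0.32,0,0,0,1],[-0.13,0.01,0.385,0,0,0,1],[-0.19,0.015,0.445,0,0,0,1],[-0.19,0.015,0.445,0,0,0,1],[-0.19,0.015,0.445,0,0,0,1]]' 30
python3 - <<'E'
from h import *
np.set_printoptions(precision=4,suppress=True)
print(get_obs()["ee_pos"])
r=read_camera("scene"); p=cloud(r); hsv=cv2.cvtColor(r["pixels"],cv2.COLOR_RGB2HSV)
m=((hsv[...,0]<8)|(hsv[...,0]>172))&(hsv[...,1]>120)&(hsv[...,2]>40)&(p[...,0]>.62)
q=p[m];print(len(q),np.percentile(q,[2,50,98],axis=0)); A=np.c_[q[:,0],np.ones(len(q))]; print("slope",np.linalg.lstsq(A,q[:,2],rcond=None)[0])
cv2.imwrite("pics/s5.png",np.hstack([r["pixels"][80:384,200:460],read_camera("wrist")["pixels"][40:344,:]])[...,::-1])
E
```

```text
time: 21.52
ee_pos: [0.7901, 0.1561, 0.1116]
orientation: [-0.0, 0.999, -0.038, 0.001]
wrist_force: [0.5, -0.1, -2.0]
finger_gap: 0.0458
grasp_force: 111.2
[0.7901 0.1561 0.1116]
1348 [[0.6595 0.0891 0.0853]
 [0.6872 0.1233 0.0886]
 [0.7367 0.1658 0.1053]]
slope [ 0.3618 -0.1566]
```

View pics/s5.png

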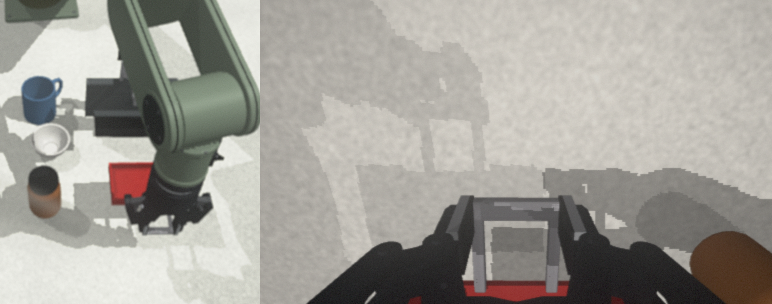

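```bash
python3 -m creep '[[0,0,-0.15,0,0,0,1],[0,0,-0.3,0,0,0,1],[0,0,-0.4,0,0,0,1],[0,0,-0.44,0,0,0,1],[0,0,-0.44,0,0,0,1],[0,0,-0.44,0,0,0,-0.25],[0,0,-0.44,0,0,0,-0.25],[0,0,-0.44,0,0,0,-0.25],[0,0,-0.44,0,0,0,1],[0,0,-0.44,0,0,0,1]]' 20
python3 -m creep '[[0,0,0,0,0,0,1],[0,0,0,0,0,0,1],[0,0,0.1,0,0,0,1],[0,0,0.2,0,0,0,1],[0,0,0.3,0,0,0,1],[0,0,0.3,0,0,0,1],[0,0,0.3,0,0,0,1]]'
cat >> h.py <<'E'
def tilt():
    r=read_camera("scene"); p=cloud(r); hsv=cv2.cvtColor(r["pixels"],cv2.COLOR_RGB2HSV)
    m=((hsv[...,0]<8)|(hsv[...,0]>172))&(hsv[...,1]>120)&(hsv[...,2]>40)&(p[...,0]>.55)
    q=p[m];print("red",len(q),np.percentile(q,[2,50,98],axis=0)); return r
E
python3 - <<'E'
from h import *
np.set_printoptions(precision=4,suppress=True)
tilt();print(get_obs()["ee_pos"])
E
```

```text
time: 22.45
ee_pos: [0.7911, 0.1558, 0.0223]
orientation: [-0.0, 0.999, -0.038, 0.001]
wrist_force: [-0.9, 0.4, 6.4]
finger_gap: 0.0492
grasp_force: 24.3
time: 23.03
ee_pos: [0.7908, 0.1558, 0.0814]
orientation: [-0.0, 0.999, -0.038, 0.001]
wrist_force: [-0.3, 0.1, -1.0]
finger_gap: 0.0492
grasp_force: 21.2
red 1256 [[0.6594 0.0889 0.0488]
 [0.6874 0.1236 0.0535]
 [0.736  0.1661 0.0709]]
[0.7898 0.1556 0.0797]
```

```bash
python3 -m creep '[[0,0,0,0,0,0,-0.1],[0,0,0,0,0,0,-0.1],[0,0,0,0,0,0,-0.1]]' 20;  python3 -m creep '[[0,0,0,0,0,0,-0.13],[0,0,0,0,0,0,-0.13],[0,0,0,0,0,0,-0.13]]' 20
python3 - <<'E'
from h import *
np.set_printoptions(precision=4,suppress=True)
tilt();print(get_obs()["ee_pos"])
E
```

```text
time: 23.33
ee_pos: [0.7896, 0.1556, 0.0794]
orientation: [0.0, 0.999, -0.038, -0.001]
wrist_force: [0.1, 0.6, -1.4]
finger_gap: 0.0494
grasp_force: 21.1
time: 23.58
ee_pos: [0.7902, 0.1557, 0.0811]
orientation: [0.0, 0.999, -0.038, -0.0]
wrist_force: [-0.6, 0.1, -1.7]
finger_gap: 0.0494
grasp_force: 21.1
red 1253 [[0.6587 0.0887 0.048 ]
 [0.6868 0.1233 0.0528]
 [0.7356 0.1654 0.0711]]
[0.7903 0.1557 0.0812]
```

```bash
python3 -m creep '[[0,0,-0.05,0,0,0,-0.145],[0,0,-0.05,0,0,0,-0.145],[0,0,-0.05,0,0,0,-0.145]]' 20;  python3 -m creep '[[0,0,0,0,0,0,-0.155],[0,0,0,0,0,0,-0.155],[0,0,0,0,0,0,-0.155]]' 20
python3 - <<'E'
from h import *
np.set_printoptions(precision=4,suppress=True)
tilt();print(get_obs()["ee_pos"])
E
```

```text
time: 23.88
ee_pos: [0.7895, 0.1556, 0.0699]
orientation: [0.0, 0.999, -0.038, -0.001]
wrist_force: [-0.4, 0.4, -2.2]
finger_gap: 0.0491
grasp_force: 21.1
time: 24.13
ee_pos: [0.7905, 0.1557, 0.0716]
orientation: [-0.0, 0.999, -0.038, 0.0]
wrist_force: [0.6, 0.7, -2.2]
finger_gap: 0.0493
grasp_force: 16.0
red 1162 [[0.6599 0.0888 0.0311]
 [0.6871 0.1236 0.0375]
 [0.7355 0.1655 0.0577]]
[0.7904 0.1558 0.0716]
```

```bash
python3 -m creep '[[0,0,0,0,0,0,-0.16],[0,0,0,0,0,0,-0.16],[0,0,0,0,0,0,-0.16],[0,0,0,0,0,0,-0.16]]' 20
python3 - <<'E'
from h import *
np.set_printoptions(precision=4,suppress=True)
tilt();print(get_obs()["ee_pos"])
E
python3 -m creep '[[0,0,0,0,0,0,-0.165],[0,0,0,0,0,0,-0.165],[0,0,0,0,0,0,-0.165],[0,0,0,0,0,0,-0.165]]' 20
python3 - <<'E'
from h import *
np.set_printoptions(precision=4,suppress=True)
tilt();print(get_obs()["ee_pos"])
E
```

```text
time: 24.52
ee_pos: [0.7904, 0.1558, 0.0716]
orientation: [0.0, 0.999, -0.038, 0.0]
wrist_force: [0.2, 0.4, -0.2]
finger_gap: 0.0496
grasp_force: 10.2
red 821 [[0.6663 0.0885 0.0024]
 [0.6877 0.1197 0.0125]
 [0.7403 0.1636 0.045 ]]
[0.7904 0.1557 0.0716]
time: 24.9
ee_pos: [0.7904, 0.1558, 0.0714]
orientation: [0.0, 0.999, -0.038, 0.0]
wrist_force: [0.3, 0.1, 0.2]
finger_gap: 0.0494
grasp_force: 5.5
red 817 [[0.6661 0.0886 0.0028]
 [0.6872 0.1198 0.0125]
 [0.7401 0.1635 0.0447]]
[0.7904 0.1557 0.0714]
```

```bash
python3 -m creep '[[-0.03,0.002,0.064,0,0,0,-0.16],[-0.07,0.006,0.128,0,0,0,-0.16],[-0.125,0.01,0.19,0,0,0,-0.16],[-0.185,0.015,0.253,0,0,0,-0.16],[-0.255,0.02,0.3,0,0,0,-0.16],[-0.328,0.026,0.344,0,0,0,-0.16],[-0.39,0.031,0.37,0,0,0,-0.16],[-0.467,0.037,0.393,0,0,0,-0.16],[-0.52,0.041,0.4,0,0,0,-0.16],[-0.52,0.041,0.4,0,0,0,-0.16]]' 20
python3 - <<'E'
from h import *
np.set_printoptions(precision=4,suppress=True)
r=tilt();print(get_obs()["ee_pos"])
E
```

```text
time: 25.78
ee_pos: [0.684, 0.1644, 0.154]
orientation: [-0.0, 0.999, -0.038, 0.0]
wrist_force: [-1.2, 0.2, -1.8]
finger_gap: 0.0497
grasp_force: 6.2
red 914 [[0.6687 0.0938 0.0125]
 [0.6833 0.177  0.0699]
 [0.6904 0.2362 0.0826]]
[0.6852 0.1643 0.1534]
```

```bash
python3 -m creep '[[0,0,0.03,0,0,0,-0.16],[0,0,0.03,0,0,0,-0.16],[0,0,0.03,0,0,0,0],[0,0,0.03,0,0,0,1],[0,0,0.03,0,0,0,1],[0,0,0.1,0,0,0,1],[0,0,0.25,0,0,0,1],[0,0,0.4,0,0,0,1],[0,0,0.55,0,0,0,1],[0,0,0.55,0,0,0,1]]' 110
python3 - <<'E'
from h import *
np.set_printoptions(precision=4,suppress=True)
r=tilt();p=cloud(r); o=get_obs();e=o["ee_pos"];print(e,o["joint_positions"])
q=p[(abs(p[...,0]-e[0])<.04)&(abs(p[...,1]-e[1])<.085)&(p[...,2]>e[2]-.165)&(p[...,2]<e[2]-.08)]
c,_,_,_=np.linalg.lstsq(np.c_[q[:,1:]-e[1:],np.ones(len(q))],q[:,0],rcond=None);print("dx/dy,dx/dz",c,np.percentile(q,[1,99],axis=0))
cv2.imwrite("pics/s6.png",np.hstack([r["pixels"][60:300,200:440],read_camera("wrist")["pixels"][140:380,:]])[...,::-1])
E
```

```text
time: 26.67
ee_pos: [0.689, 0.1644, 0.2688]
orientation: [-0.002, 0.999, -0.038, 0.006]
wrist_force: [0.8, -0.3, -0.5]
finger_gap: 0.0435
grasp_force: 112.1
red 2348 [[0.6814 0.0928 0.1226]
 [0.6948 0.1637 0.1659]
 [0.7011 0.2356 0.1949]]
[0.688  0.1642 0.2655] [ 0.2181  0.5269  1.2082 -0.0001  1.3983  1.8657]
dx/dy,dx/dz [0.0826 0.0175 0.6971] [[0.6797 0.0907 0.1136]
 [0.7016 0.2404 0.1848]]
```

View pics/s6.png

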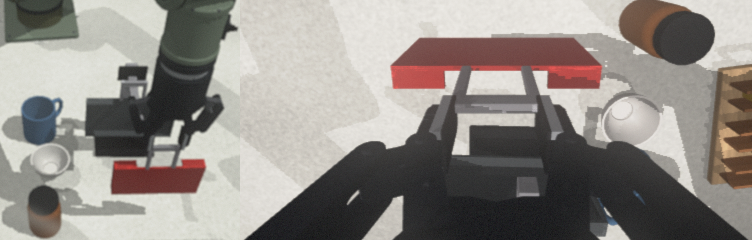

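```bash
python3 -m creep '[[0.05,0,0.1,0,0,0.03,1],[0.1,0,0.2,0,0,0.09,1],[0.15,0,0.25,0,0,0.16,1],[0.15,0,0.25,0,0,0.23,1],[0.15,0,0.25,0,0,0.3,1],[0.15,0,0.25,0,0,0.37,1],[0.15,0,0.25,0,0,0.44,1],[0.15,0,0.25,0,0,0.51,1],[0.15,0,0.25,0,0,0.58,1],[0.15,0,0.25,0,0,0.65,1]]'
python3 -m creep '[[0,0,0,0,0,0.07,1],[0,0,0,0,0,0.14,1],[0,0,0,0,0,0.21,1],[0,0,0,0,0,0.28,1],[0,0,0,0,0,0.35,1],[0,0,0,0,0,0.42,1],[0,0,0,0,0,0.49,1],[0,0,0,0,0,0.56,1],[0,0,0,0,0,0.63,1],[0,0,0,0,0,0.7,1]]'
python3 -m creep '[[0,0,0,0,0,0.07,1],[0,0,0,0,0,0.14,1],[0,0,0,0,0,0.21,1],[0,0,0,0,0,0.28,1],[0,0,0,0,0,0.35,1],[0,0,0,0,0,0.42,1],[0,0,0,0,0,0.49,1],[0,0,0,0,0,0.56,1],[0,0,0,0,0,0.63,1],[0,0,0,0,0,0.63,1]]'
cat >> h.py <<'E'
def tray(hw,foot,top):
    r=read_camera("scene");p=cloud(r); o=get_obs();e=o["ee_pos"]
    q=p[(abs(p[...,0]-e[0])<.05)&(abs(p[...,1]-e[1])<hw+.03)&(p[...,2]>e[2]-foot-.03)&(p[...,2]<e[2]-top)]
    c=np.linalg.lstsq(np.c_[q[:,1:]-e[1:],np.ones(len(q))],q[:,0],rcond=None)[0]
    s=q[abs(q[:,1]-e[1])>.04]
    print("tcp",e,"yawdeg",np.degrees(-c[0]).round(2),"dx/dz",c[1].round(3),"ymid",np.mean(np.percentile(q[:,1],[.5,99.5])).round(4),"ztop",np.percentile(s[:,2],[1,98]),"axis y",(.1593-.1077*(e[0]-.4784)).round(4))
E
python3 - <<'E'
from h import *
np.set_printoptions(precision=4,suppress=True)
tray(.076,.15,.05)
E
```

```text
time: 27.6
ee_pos: [0.7158, 0.1638, 0.3082]
orientation: [-0.001, 0.889, 0.457, -0.002]
wrist_force: [-0.5, -0.6, -1.1]
finger_gap: 0.0437
grasp_force: 112.2
time: 28.43
ee_pos: [0.7158, 0.1638, 0.3082]
orientation: [-0.002, 0.519, 0.855, -0.002]
wrist_force: [0.7, 0.1, -1.8]
finger_gap: 0.0436
grasp_force: 112.2
time: 29.27
ee_pos: [0.7158, 0.1638, 0.3084]
orientation: [-0.002, 0.053, 0.999, -0.001]
wrist_force: [-0.1, 0.0, -1.6]
finger_gap: 0.0434
grasp_force: 112.2
tcp [0.7159 0.1638 0.3087] yawdeg -6.03 dx/dz -0.051 ymid 0.164 ztop [0.1542 0.2345] axis y 0.1337
```

```bash
python3 -m creep '[[0,-0.04,-0.08,0,0,0,1],[0,-0.08,-0.16,0,0,0,1],[0,-0.12,-0.24,0,0,0,1],[-0.05,-0.145,-0.3,0,0,0,1],[-0.1,-0.14,-0.3,0,0,0,1],[-0.2,-0.129,-0.3,0,0,0,1],[-0.3,-0.118,-0.3,0,0,0,1],[-0.35,-0.113,-0.3,0,0,0,1],[-0.35,-0.113,-0.3,0,0,0,1],[-0.35,-0.113,-0.3,0,0,0,1]]'
python3 - <<'E'
from h import *
np.set_printoptions(precision=4,suppress=True)
tray(.076,.15,.05)
E
```

```text
time: 30.15
ee_pos: [0.6461, 0.1414, 0.2509]
orientation: [-0.0, 0.055, 0.999, -0.0]
wrist_force: [0.5, -0.1, -2.4]
finger_gap: 0.0434
grasp_force: 112.2
tcp [0.6468 0.1413 0.2509] yawdeg -6.3 dx/dz -0.084 ymid 0.1418 ztop [0.0967 0.1774] axis y 0.1412
```

```bash
python3 -m creep '[[-0.07,0.007,0,0,0,0,1],[-0.14,0.014,0,0,0,0,1],[-0.21,0.022,0,0,0,0,1],[-0.28,0.03,0,0,0,0,1],[-0.35,0.037,0,0,0,0,1],[-0.42,0.045,0,0,0,0,1],[-0.49,0.053,0,0,0,0,1],[-0.56,0.06,0,0,0,0,1],[-0.58,0.062,0,0,0,0,1],[-0.58,0.062,0,0,0,0,1]]'
python3 - <<'E'
from h import *
np.set_printoptions(precision=4,suppress=True)
tray(.076,.15,.05)
E
```

```text
time: 31.03
ee_pos: [0.5304, 0.1538, 0.2513]
orientation: [0.0, 0.054, 0.999, -0.0]
wrist_force: [0.5, 0.0, -0.8]
finger_gap: 0.0436
grasp_force: 112.2
tcp [0.5312 0.1538 0.2514] yawdeg -7.15 dx/dz -0.008 ymid 0.157 ztop [0.0776 0.1771] axis y 0.1536
```

Lower by ~20 mm, then a bit at a time until the weight comes off.

```bash
python3 -m creep '[[0,0,-0.05,0,0,0,1],[0,0,-0.1,0,0,0,1],[0,0,-0.1,0,0,0,1],[0,0,-0.1,0,0,0,1]]'
python3 -m creep '[[0,0,-0.02,0,0,0,1],[0,0,-0.02,0,0,0,1],[0,0,-0.02,0,0,0,1]]'
```

```text
time: 31.42
ee_pos: [0.5301, 0.1535, 0.2297]
orientation: [-0.001, 0.054, 0.999, -0.0]
wrist_force: [-0.2, 0.5, -1.0]
finger_gap: 0.0432
grasp_force: 112.2
time: 31.67
ee_pos: [0.5306, 0.1538, 0.2275]
orientation: [0.0, 0.054, 0.999, 0.0]
wrist_force: [0.7, -1.1, -1.1]
finger_gap: 0.0438
grasp_force: 112.3
```

```bash
python3 -m creep '[[0,0,-0.015,0,0,0,1],[0,0,-0.015,0,0,0,1],[0,0,-0.015,0,0,0,1]]'
python3 -m creep '[[0,0,-0.01,0,0,0,1],[0,0,-0.01,0,0,0,1],[0,0,-0.01,0,0,0,1]]'
```

```text
time: 31.92
ee_pos: [0.5308, 0.1537, 0.2272]
orientation: [0.002, 0.054, 0.999, 0.0]
wrist_force: [-3.0, -1.3, 11.1]
finger_gap: 0.0439
grasp_force: 114.5
time: 32.17
ee_pos: [0.531, 0.1538, 0.227]
orientation: [0.003, 0.054, 0.999, 0.001]
wrist_force: [-5.1, -1.9, 20.9]
finger_gap: 0.0434
grasp_force: 116.0
```

```bash
python3 -m creep '[[0,0,0.022,0,0,0,1],[0,0,0.022,0,0,0,1],[0,0,0.022,0,0,0,-0.3],[0,0,0.022,0,0,0,-1],[0,0,0.022,0,0,0,-1],[0,0,0.022,0,0,0,-1],[0,0,0.022,0,0,0,-1],[0,0,0.15,0,0,0,-1],[0,0,0.3,0,0,0,-1],[0,0,0.45,0,0,0,-1]]'
python3 - <<'E'
from h import *
np.set_printoptions(precision=4,suppress=True)
r=read_camera("wrist"); o=get_obs(); print(o["ee_pos"]); cv2.imwrite("pics/w7.png",r["pixels"][...,::-1])
print(loopfit(r,(.503,.156),.212),loopfit(r,(.5305,.1537),.212))
p=cloud(r).reshape(-1,3)
for z0 in(.185,.195,.205,.212):
    q=p[(abs(p[:,0]-.52)<.05)&(abs(p[:,1]-.155)<.032)&(abs(p[:,2]-z0)<.004)]
    print(z0,len(q),np.percentile(q,[2,50,98],axis=0).tolist() if len(q)>5 else "")
r=read_camera("scene"); print(P(r,*tip_of("scene","medium_loop")[0]["xy"]),tip_of("scene","large_loop")[0])
E
```

```text
time: 33.0
ee_pos: [0.5299, 0.1536, 0.3126]
orientation: [-0.001, 0.054, 0.999, -0.0]
wrist_force: [0.7, 0.3, -0.1]
finger_gap: 0.0853
grasp_force: 0.0
[0.5326 0.1544 0.3198]
(1040, array([0.5032, 0.1562]), array([50.6, 49.9]), np.float32(-2.3), np.float64(0.2108)) (618, array([0.5164, 0.1556]), array([49.7, 25.1]), np.float32(-4.5), np.float64(0.2109))
0.185 84 [[0.497591948404953, 0.13098326292165785, 0.18171868290622573], [0.519932224374767, 0.1389658691915514, 0.1847809194162895], [0.5272134178550506, 0.18058852719009105, 0.1889558502865383]]
0.195 725 [[0.47682442918528184, 0.13369097038636757, 0.1917497593095041], [0.5203989119158892, 0.15391130937533362, 0.19850628148267924], [0.5683285590706716, 0.1788775044931024, 0.19898331758273513]]
0.205 420 [[0.4701583385686598, 0.13248201670373205, 0.20117855052452172], [0.5204357171849108, 0.15895835572182349, 0.206046132045688], [0.5254664346956653, 0.1805893640379965, 0.20889432959867676]]
0.212 1059 [[0.47047796844381123, 0.13235782313603306, 0.20832650891137192], [0.5057812846716753, 0.15726928609674665, 0.21100964229903657], [0.529471353439427, 0.18046997545907117, 0.2148136780475586]]
[ 0.3423  0.2276 -0.0017] {'xy': [335.7, 176.1], 'conf': 0.16}
```

```bash
cat >> h.py <<'E'
def bars():
    r=read_camera("wrist"); p=cloud(r).reshape(-1,3); d=p-[.4784,.1593,.2]
    a=d[:,0]*.9942-d[:,1]*.107; b=d[:,0]*.107+d[:,1]*.9942
    m=(abs(d[:,2]-.0115)<.006)&(abs(b)<.03)&(a>-.005)&(a<.125)
    for k in ("all",-1,1):
        mm=m if k=="all" else m&(k*b>.014)
        h,_=np.histogram(a[mm]*1000,np.arange(-5,126,2)); print(k,{int(-5+2*i):int(v) for i,v in enumerate(h) if v>3})
    for lo in range(0,120,3):
        pass
    return a,b,d,m
E
python3 - <<'E'
from h import *
a,b,d,m=bars()
for lo,hi in((15,35),(36,60)):
    k=m&(a*1000>lo)&(a*1000<hi); print(lo,np.percentile(b[k]*1000,[1,99]).round(1),np.median(a[k]*1000),np.median(d[k][:,2]*1000), k.sum())
E
```

```text
all {21: 188, 23: 149, 25: 163, 27: 62, 43: 147, 45: 158, 47: 136, 49: 113, 109: 21, 111: 53, 113: 33, 115: 35, 117: 30}
-1 {21: 40, 23: 38, 25: 32, 27: 13, 43: 29, 45: 33, 47: 30, 49: 23}
1 {21: 42, 23: 33, 25: 37, 27: 13, 43: 35, 45: 35, 47: 32, 49: 23}
15 [-24.1  24.3] 24.253685079840842 10.889694144784425 562
36 [-24.1  24.4] 46.65289344173148 10.775521216642993 554
```

```bash
python3 -m creep '[[0.08,-0.2,0.1,0,0,0.03,-1],[0.16,-0.4,0.1,0,0,0.107,-1],[0.16,-0.6,0.1,0,0,0.107,-1],[0.16,-0.8,0.1,0,0,0.107,-1],[0.16,-1,0.1,0,0,0.107,-1],[0.16,-1,0.1,0,0,0.107,-1]]'
python3 - <<'E'
from h import *
r=read_camera("scene");p=cloud(r); hsv=cv2.cvtColor(r["pixels"],cv2.COLOR_RGB2HSV)
m=((hsv[...,0]<8)|(hsv[...,0]>172))&(hsv[...,1]>120)&(hsv[...,2]>40)&(p[...,0]<.6)&(p[...,1]>.05)
d=p[m]-[.4784,.1593,.2]; a=(d[:,0]*.9942-d[:,1]*.107)*1000; b=(d[:,0]*.107+d[:,1]*.9942)*1000; z=d[:,2]*1000
c=(abs(b)<55)&(z<-70)&(z>-105); print("centre a",np.median(a[c]),"rim a",np.percentile(a[(abs(b)>72)],[5,50,95]),"zrange",np.percentile(z,[1,99]),"b",np.percentile(b,[1,99]))
print(get_obs()["ee_pos"])
for n in("mug","ramekin","jar"): t=tip_of("scene",n); print(n,P(r,*t[0]["xy"]) if t else None)
E
```

```text
time: 33.75
ee_pos: [0.5615, -0.0524, 0.3302]
orientation: [-0.002, -0.027, 1.0, -0.002]
wrist_force: [-0.1, 0.8, 0.0]
finger_gap: 0.0852
grasp_force: 0.0
centre a 51.776738058451286 rim a [26.19521397 60.05880203 66.86631457] zrange [-126.44236952  -46.02564725] b [-72.70591214  75.35493198]
[ 0.56160477 -0.04999963  0.33029594]
mug [ 0.47313376 -0.02514509  0.05510139]
ramekin [ 0.53883841 -0.00330606  0.00249338]
jar [ 0.7056831  -0.03788737  0.06541017]
```

```bash
python3 -m creep '[[0,-0.2,-0.1,0,0,0,-1],[0,-0.4,-0.2,0,0,0,-1],[0,-0.6,-0.3,0,0,0,-1],[0,-0.8,-0.4,0,0,0,-1],[0,-0.95,-0.45,0,0,0,-1],[0,-0.95,-0.45,0,0,0,-1],[0,-0.95,-0.45,0,0,0,-1]]'
python3 - <<'E'
from h import *
np.set_printoptions(precision=4,suppress=True)
r=read_camera("wrist"); print(get_obs()["ee_pos"],loopfit(r,(.5625,-.24),.14))
E
```

```text
time: 34.53
ee_pos: [0.5621, -0.2361, 0.2404]
orientation: [-0.002, -0.03, 1.0, 0.001]
wrist_force: [0.3, -0.3, 0.6]
finger_gap: 0.0855
grasp_force: 0.0
[ 0.5626 -0.235   0.2416] (552, array([ 0.5612, -0.241 ]), array([ 6.4, 49.4]), np.float32(3.9), np.float64(0.1388))
```

```bash
python3 -m creep '[[0,-0.018,-0.2,0,0,0,-1],[0,-0.018,-0.38,0,0,0,-1],[0,-0.018,-0.54,0,0,0,-1],[0,-0.018,-0.54,0,0,0,-1],[0,-0.018,-0.54,0,0,0,0],[0,-0.018,-0.54,0,0,0,1],[0,-0.018,-0.54,0,0,0,1],[0,-0.018,-0.54,0,0,0,1],[0,-0.018,-0.54,0,0,0,1],[0,-0.018,-0.54,0,0,0,1]]' 100
python3 -m creep '[[0,0,0.07,0,0,0,1],[0,0,0.17,0,0,0,1],[0,0,0.3,0,0,0,1],[0,0,0.45,0,0,0,1],[0,0,0.6,0,0,0,1],[0,0,0.72,0,0,0,1],[0,0,0.8,0,0,0,1],[0,0,0.8,0,0,0,1]]'
```

```text
time: 35.42
ee_pos: [0.5641, -0.2404, 0.1379]
orientation: [0.003, -0.03, 1.0, -0.001]
wrist_force: [0.6, -1.2, 7.1]
finger_gap: 0.0473
grasp_force: 101.5
time: 36.08
ee_pos: [0.5639, -0.2404, 0.3004]
orientation: [0.005, -0.03, 1.0, -0.002]
wrist_force: [-0.2, -1.2, -1.2]
finger_gap: 0.0473
grasp_force: 103.2
```

```bash
python3 -m creep '[[0.02,0.06,0,0,0,-0.015,1],[0.04,0.15,0,0,0,-0.03,1],[0.06,0.27,0,0,0,-0.045,1],[0.08,0.4,0,0,0,-0.06,1],[0.1,0.53,0,0,0,-0.075,1],[0.12,0.66,0,0,0,-0.09,1],[0.14,0.78,0,0,0,-0.107,1],[0.155,0.88,0,0,0,-0.107,1],[0.165,0.95,0,0,0,-0.107,1],[0.165,0.95,0,0,0,-0.107,1]]'
python3 -m creep '[[0.02,0.06,0,0,0,0,1],[0.04,0.15,0,0,0,0,1],[0.06,0.27,0,0,0,0,1],[0.08,0.4,0,0,0,0,1],[0.1,0.53,0,0,0,0,1],[0.12,0.66,0,0,0,0,1],[0.14,0.78,0,0,0,0,1],[0.155,0.88,0,0,0,0,1],[0.165,0.95,0,0,0,0,1],[0.165,0.95,0,0,0,0,1]]'
python3 - <<'E'
from h import *
np.set_printoptions(precision=4,suppress=True)
tray(.062,.13,.055)
E
```

```text
time: 36.92
ee_pos: [0.5952, -0.0472, 0.2938]
orientation: [-0.0, 0.053, 0.999, 0.001]
wrist_force: [0.3, 0.1, -1.7]
finger_gap: 0.0473
grasp_force: 103.2
time: 37.75
ee_pos: [0.6287, 0.1424, 0.2938]
orientation: [-0.0, 0.053, 0.999, 0.001]
wrist_force: [0.5, 0.5, -1.0]
finger_gap: 0.0476
grasp_force: 103.3
tcp [0.6285 0.1407 0.2939] yawdeg -5.74 dx/dz -0.068 ymid 0.1423 ztop [0.1667 0.2277] axis y 0.1431
```

```bash
python3 -m creep '[[0,0.003,-0.1,0,0,0,1],[0,0.006,-0.2,0,0,0,1],[0,0.006,-0.285,0,0,0,1],[0,0.006,-0.285,0,0,0,1],[-0.07,0.012,-0.285,0,0,0,1],[-0.14,0.02,-0.285,0,0,0,1],[-0.21,0.028,-0.285,0,0,0,1],[-0.28,0.035,-0.285,0,0,0,1],[-0.354,0.043,-0.285,0,0,0,1],[-0.354,0.043,-0.285,0,0,0,1]]'
python3 - <<'E'
from h import *
np.set_printoptions(precision=4,suppress=True)
tray(.062,.13,.055)
E
```

```text
time: 38.63
ee_pos: [0.5555, 0.1479, 0.2388]
orientation: [-0.0, 0.054, 0.999, -0.0]
wrist_force: [0.2, -0.2, -2.8]
finger_gap: 0.0472
grasp_force: 103.3
tcp [0.5571 0.1479 0.2388] yawdeg -1.87 dx/dz -0.135 ymid 0.1531 ztop [0.0826 0.172 ] axis y 0.1508
```

```bash
python3 -m creep '[[0,0.012,-0.04,0,0,0,1],[0,0.012,-0.08,0,0,0,1],[0,0.012,-0.12,0,0,0,1],[0,0.012,-0.13,0,0,0,1],[0,0.012,-0.13,0,0,0,1]]'
python3 -m creep '[[0,0,-0.015,0,0,0,1],[0,0,-0.015,0,0,0,1],[0,0,-0.015,0,0,0,1]]'
```

```text
time: 39.1
ee_pos: [0.5575, 0.1509, 0.2102]
orientation: [-0.001, 0.054, 0.999, -0.0]
wrist_force: [-0.4, -0.4, -1.7]
finger_gap: 0.0475
grasp_force: 103.6
time: 39.35
ee_pos: [0.5579, 0.1511, 0.2095]
orientation: [0.001, 0.054, 0.999, 0.0]
wrist_force: [-1.3, -0.9, 5.0]
finger_gap: 0.0473
grasp_force: 104.2
```

```bash
python3 -m creep '[[0,0,0.007,0,0,0,1],[0,0,0.007,0,0,0,-0.3],[0,0,0.007,0,0,0,-1],[0,0,0.007,0,0,0,-1],[0,0,0.007,0,0,0,-1],[0,0,0.007,0,0,0,-1],[0,0,0.15,0,0,0,-1],[0,0,0.3,0,0,0,-1],[0,0,0.45,0,0,0,-1],[0,0,0.45,0,0,0,-1]]'
python3 - <<'E'
from h import *
print(get_obs()["ee_pos"])
a,b,d,m=bars()
for lo,hi in((15,35),(36,60),(65,100)):
    k=m&(a*1000>lo)&(a*1000<hi); print(lo,np.percentile(b[k]*1000,[1,99]).round(1),np.median(a[k]*1000),np.median(d[k][:,2]*1000), k.sum())
E
```

```text
time: 40.18
ee_pos: [0.56, 0.1518, 0.3048]
orientation: [0.006, 0.054, 0.999, 0.002]
wrist_force: [0.1, 1.4, 1.1]
finger_gap: 0.0856
grasp_force: 0.0
[0.56000972 0.15180001 0.30483019]
all {21: 145, 23: 196, 25: 206, 27: 66, 43: 131, 45: 195, 47: 179, 49: 84, 73: 244, 75: 145, 77: 148, 79: 28, 109: 23, 111: 52, 113: 48, 115: 34, 117: 27}
-1 {21: 34, 23: 40, 25: 45, 27: 14, 43: 27, 45: 42, 47: 38, 49: 17, 73: 49, 75: 28, 77: 33, 79: 14}
1 {21: 29, 23: 45, 25: 45, 27: 14, 43: 28, 45: 45, 47: 39, 49: 21, 73: 53, 75: 35, 77: 34}
15 [-24.4  24.5] 24.501093895400356 10.987060431777246 613
36 [-24.   24.7] 46.61760494638454 10.9467393074473 589
65 [-23.6  24.9] 75.43131532482542 10.740125516654764 565
```

```bash
python3 -m creep '[[0.08,-0.012,0,0,0,0,0.294],[0.08,-0.012,0,0,0,0,0.294],[0.08,-0.012,-0.05,0,0,0,0.294],[0.08,-0.012,-0.15,0,0,0,0.294],[0.08,-0.012,-0.25,0,0,0,0.294],[0.08,-0.012,-0.36,0,0,0,0.294],[0.08,-0.012,-0.45,0,0,0,0.294],[0.08,-0.012,-0.45,0,0,0,0.294]]'
```

```text
time: 40.9
ee_pos: [0.5698, 0.1481, 0.2028]
orientation: [-0.006, 0.054, 0.999, -0.002]
wrist_force: [-1.2, -0.4, -0.0]
finger_gap: 0.0299
grasp_force: 0.0
```

```bash
python3 -m creep '[[-0.015,0.002,0,0,0,0,0.294],[-0.03,0.003,0,0,0,0,0.294],[-0.045,0.005,0,0,0,0,0.294],[-0.06,0.006,0,0,0,0,0.294],[-0.075,0.008,0,0,0,0,0.294],[-0.09,0.01,0,0,0,0,0.294],[-0.105,0.011,0,0,0,0,0.294],[-0.12,0.013,0,0,0,0,0.294],[-0.135,0.015,0,0,0,0,0.294],[-0.15,0.016,0,0,0,0,0.294]]'
python3 -m creep '[[-0.015,0.002,0,0,0,0,0.294],[-0.03,0.003,0,0,0,0,0.294],[-0.045,0.005,0,0,0,0,0.294],[-0.06,0.006,0,0,0,0,0.294],[-0.075,0.008,0,0,0,0,0.294],[-0.09,0.01,0,0,0,0,0.294],[-0.105,0.011,0,0,0,0,0.294],[-0.12,0.013,0,0,0,0,0.294],[-0.13,0.014,0,0,0,0,0.294],[-0.13,0.014,0,0,0,0,0.294]]'
python3 - <<'E'
from h import *
o=get_obs();e=o["ee_pos"];print(e,((e[0]-.4784)*.9942-(e[1]-.1593)*.107)*1000)
a,b,d,m=bars()
E
```

```text
time: 41.73
ee_pos: [0.5439, 0.1521, 0.2088]
orientation: [0.001, 0.054, 0.999, 0.0]
wrist_force: [4.0, -0.5, 2.3]
finger_gap: 0.0302
grasp_force: 1.5
time: 42.57
ee_pos: [0.5177, 0.1548, 0.2087]
orientation: [0.001, 0.054, 0.999, 0.0]
wrist_force: [4.9, -1.3, 3.6]
finger_gap: 0.0303
grasp_force: 2.4
[0.51767396 0.15482942 0.20869233] 39.52452290847526
all {9: 739, 11: 487, 13: 446, 15: 435, 17: 464, 19: 429, 21: 427, 23: 443, 25: 419, 27: 426, 29: 26, 31: 294, 33: 34, 35: 21, 37: 33, 39: 23, 41: 22, 43: 24, 45: 24, 47: 25, 49: 16}
-1 {9: 149, 11: 109, 13: 91, 15: 90, 17: 105, 19: 94, 21: 83, 23: 87, 25: 87, 27: 163, 29: 13, 31: 144, 33: 18, 35: 12, 37: 16, 39: 10, 41: 11, 43: 12, 45: 13, 47: 13, 49: 8}
1 {9: 160, 11: 112, 13: 99, 15: 97, 17: 107, 19: 88, 21: 103, 23: 108, 25: 92, 27: 169, 29: 13, 31: 150, 33: 16, 35: 9, 37: 17, 39: 13, 41: 11, 43: 12, 45: 11, 47: 12, 49: 8}
```

```bash
python3 -m creep '[[-0.01,0.001,0,0,0,0,0.294],[-0.02,0.002,0,0,0,0,0.294],[-0.03,0.003,0,0,0,0,0.294],[-0.04,0.004,0,0,0,0,0.294],[-0.045,0.005,0,0,0,0,0.294],[-0.045,0.005,0,0,0,0,0.294]]'
python3 - <<'E'
from h import *
o=get_obs();e=o["ee_pos"];print(e,((e[0]-.4784)*.9942-(e[1]-.1593)*.107)*1000)
a,b,d,m=bars()
E
```

```text
time: 43.12
ee_pos: [0.509, 0.1557, 0.2087]
orientation: [0.001, 0.054, 0.999, 0.0]
wrist_force: [4.9, -0.7, 4.4]
finger_gap: 0.0294
grasp_force: 2.8
[0.50899344 0.15574915 0.20869412] 30.795937304364614
all {1: 9, 3: 387, 5: 441, 7: 472, 9: 465, 11: 391, 13: 455, 15: 439, 17: 403, 19: 295, 21: 41, 23: 292, 25: 29, 27: 26, 29: 26, 31: 22, 33: 21, 35: 18, 37: 29, 39: 23, 41: 9}
-1 {3: 68, 5: 93, 7: 101, 9: 104, 11: 81, 13: 95, 15: 84, 17: 91, 19: 135, 21: 26, 23: 141, 25: 14, 27: 13, 29: 13, 31: 10, 33: 12, 35: 10, 37: 15, 39: 13}
1 {1: 4, 3: 87, 5: 102, 7: 104, 9: 102, 11: 91, 13: 99, 15: 107, 17: 96, 19: 135, 21: 15, 23: 151, 25: 15, 27: 13, 29: 13, 31: 12, 33: 9, 35: 8, 37: 14, 39: 10, 41: 6}
```

```bash
python3 -m creep '[[-0.008,0.001,0,0,0,0,0.294],[-0.014,0.0015,0,0,0,0,0.294],[-0.014,0.0015,0,0,0,0,0.294]]'
python3 -m creep '[[-0.004,0,0,0,0,0,0.294],[-0.004,0,0,0,0,0,0.294],[-0.004,0,0,0,0,0,0.294]]'
```

```text
time: 43.42
ee_pos: [0.5066, 0.1561, 0.2087]
orientation: [0.002, 0.054, 0.999, 0.0]
wrist_force: [7.9, -1.2, 3.8]
finger_gap: 0.0303
grasp_force: 3.3
time: 43.67
ee_pos: [0.5066, 0.1561, 0.2087]
orientation: [0.002, 0.054, 0.999, 0.0]
wrist_force: [8.8, 0.4, 1.3]
finger_gap: 0.0302
grasp_force: 4.3
```

```bash
python3 -m creep '[[0.02,-0.002,0,0,0,0,0.294],[0.06,-0.006,0,0,0,0,0.294],[0.12,-0.013,0,0,0,0,0.294],[0.12,-0.013,0.1,0,0,0,0.294],[0.12,-0.013,0.25,0,0,0,0.294],[0.12,-0.013,0.45,0,0,0,0.294],[0.12,-0.013,0.6,0,0,0,0.294],[0.12,-0.013,0.6,0,0,0,0.294]]'
python3 - <<'E'
from h import *
r=read_camera("scene");p=cloud(r);a,b,d,m=bars()
k=m&(a<.03); print(np.percentile(b[k]*1000,[1,99]),np.percentile(d[k][:,2]*1000,[5,50,95]))
dd=p.reshape(-1,3)-[.4784,.1593,.2];a=(dd[:,0]*.9942-dd[:,1]*.107)*1000; b=(dd[:,0]*.107+dd[:,1]*.9942)*1000; z=dd[:,2]*1000
for z0 in range(-132,-40,10):
    k=(abs(z-z0)<5)&(abs(b)<50)&(a>-20)&(a<60); print(z0,k.sum(),np.percentile(a[k],[5,50,95]).round(1) if k.sum()>3 else "")
for s in(-1,1):
    k=(z<-50)&(z>-130)&(s*b>40)&(s*b<120)&(a>-30)&(a<60); print(s,k.sum(),np.percentile(a[k],[5,50,95]).round(1),np.percentile(b[k],[1,99]).round(1))
print(get_obs()["wrist_force"],get_obs()["time"])
E
```

```text
time: 44.33
ee_pos: [0.5314, 0.154, 0.3345]
orientation: [0.005, 0.054, 0.999, 0.002]
wrist_force: [1.2, -0.4, 0.6]
finger_gap: 0.03
grasp_force: 0.0
all {-1: 62, 1: 181, 3: 122, 5: 171, 7: 126, 9: 128, 11: 167, 13: 119, 15: 120, 17: 11, 109: 20, 111: 40, 113: 33, 115: 33, 117: 19}
-1 {-1: 13, 1: 39, 3: 26, 5: 36, 7: 28, 9: 28, 11: 34, 13: 24, 15: 26, 17: 9}
1 {-1: 14, 1: 41, 3: 28, 5: 40, 7: 30, 9: 32, 11: 36, 13: 29, 15: 28}
[-23.86827125  24.87106836] [ 9.9696301  11.05707941 12.14544958]
-132 46 [17.  18.7 22.6]
-122 47 [16.5 23.8 28.3]
-112 314 [14.3 21.3 30. ]
-102 119 [13.7 15.4 17.8]
-92 121 [13.6 15.5 17.5]
-82 135 [13.6 15.7 17.2]
-72 91 [13.5 15.4 17.3]
-62 192 [ 9.2 16.1 29.3]
-52 209 [ 2.9 11.7 24.9]
-42 223 [-5.1  6.1 19.1]
-1 597 [ 3.1 16.4 29.9] [-88. -41.]
1 643 [ 4.1 17.4 29.5] [40.4 91.4]
[ 0.21278238  0.58373928 -1.20521052] 44.4333
```

```bash
python3 -c "from cell import *; print(job_done())"
```

```text
the job is handed in; nothing more can be done
None
```

The job is handed in: all three trays hang on the hook, large, medium, small from the backstop, hollow sides to the tip, loops touching at the backstop and hanging straight by my last camera readings (44.4 s of 69 s); no verdict came back. On the way I dropped the red tray onto the counter and had to pick it up and stand it upright again. I also viewed 11 pictures against the limit of 10. The mug, ramekin and jar showed no sign of having moved when checked at about 34 s.

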